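# Snap the lens collar of a stand magnifier home

## Robot

A 6-joint arm with a two-finger parallel gripper is mounted at the origin on the work surface. World frame = base frame: x ahead of the robot, y to its left, z up, the work surface at z = 0. Lengths are in mm, angles in rad, forces in N, time in s.
With the tool pointing down it reaches from about 350 to 775 mm from the base axis. Payload 7.3 kg.
Tool frame: the origin (TCP) lies at the very end of the fingers, on their centre line; the grasp point (between the pads) lies 19 mm behind it (pinch_z is the distance from the TCP to the grasp point, in mm); z points along the fingers, y is the direction in which the jaws open and shut (so a half turn about z gives the same grasp; the last joint's range is limited). The gripper opens to 92 mm and grips with 3 to 60 N. Pads are 19 mm wide; open, the fingers measure 130 mm over their backs; the gripper's body (75 mm by 190 mm) begins 47 mm behind the grasp point.
Start: joints at [1.167, 0.342, 1.524, -0, 1.275, -0.146], TCP at [133.836, 507.677, 197.741] pointing down, gripper open.
Joint ranges: [-2.53, 2.53], [-0.77, 2.02], [0.04, 2.7], [-1, 4.14], [0.28, 2.66], [-3.11, 3.11]. Speed limits (rad/s): [2.57, 2.57, 3.14, 3.14, 3.14, 3.14].

## Interface

Orientations are given as [roll, pitch, yaw] about the fixed x, y, z axes, in that order (R = Rz(yaw) Ry(pitch) Rx(roll)).
In Python, from plant import * gives the robot as it stands.
- The arm moves only by the tool step_arm, never from a script. Its argument "moves" is one flat list of numbers, 7 for each row, row after row: the shift along the tool's x, y, z scaled (see below), then the turn, a rotation vector about the tool's x, y, z scaled (see below), then the closure, from -1 (fully open) to 1 (shut). A call has 1 to 8 rows; each row shifts and turns the pose as measured when the row begins, along the tool's axes as they then stand; what a row does not reach is not made up. The controller multiplies each number of a shift by 2 cm and each number of a turn by 4 degrees. A row lasts 1/12 s, in which the tool goes at most 41.7 mm and 7.16 degrees, less where a joint would pass 70% of its speed; a pose out of reach is approached as far as the arm can. A call with a number of a shift or a turn outside -1 to 1 is refused whole. A call with a gripper value outside its range is refused whole. The fingers move at their own pace and stop on an object; the grip force is fixed at half the most. Time passes only in rows, so rows that do not move let the fingers close. It gives the time, the measured TCP pose, the force and the opening at its end, in the units of the state.
- get_obs(): the state, without advancing time (a new reading comes with each control period).
- capture(name): name is "side" or "top"; returns the picture (384x512x3 uint8, red, green, blue); there is no depth.
- get_calibration(name): a dict with "mtx" (3x3 intrinsics, pixels), "k1" (the pictures are not rectified: a ray, as slopes to the right and down, at radius r is drawn at 1 + k1 r^2 times it, then the intrinsics apply), "eye" and "orientation" of the camera in the world. Camera axes: x right, y down, z forward; pixel columns grow to the right and rows downward; lengths in mm; the calibration is good to about 2 mm. A picture is of the moment at which its call begins. get_calibration takes no time and is no camera call.
- close_job(): hands the job in, once; it reports no verdict.
The state is a dict: "time": time; "joint_positions": joint angles; "dq": joint speeds; "tau": joint torques, N m; "tool_pos": TCP position; "tcp_rot": TCP orientation; "contact_force": force on the tool from outside, world axes, zero at the start; "moment": the same for the moment, N m; "grip_width": finger opening in mm.
Only numpy, scipy, OpenCV 4.12 (cv2) and the standard library are available. Lean on these libraries where they do the work, as an engineer would, in place of code of your own. Each camera call takes 0.05 s, during which the arm holds its last target.

## Task

The lens of the stand magnifier has been refitted and wants its black retaining collar: lay the collar, flange down, on the four snap hooks of the magnifier's head and let go of it. Then take the upright pusher and press the collar straight down with its flat foot until the collar has snapped fully home and level under all four hooks; do the snapping with the pusher, never with the fingers. Stand the pusher back upright in the steel tray and leave everything else as it lies.

Things in the scene. Friction and masses are not known exactly. Their poses are not given: they have to be found in the camera images.
- magnifier: Stand magnifier, lens up, fixed in a black rubber nest (130 x 130 mm). Origin on the counter under the middle of the lens, z up; its black handle points along +x, 28 mm thick, ending 177 mm out, at most 69 mm high. Round grey head 84 mm across, top 58 mm above the counter; in it four springy hooks, 10 mm wide, at 45, 135, 225, 315 degrees from +x, 26 to 33 mm from the middle, tops 62.5 mm high.
- seat (a point): Middle of the lens seat on the magnifier's head, 52 mm above the counter, z up; the collar's underside is here when home. Unsnapped, the collar rests on the hooks' slopes, underside about 8 mm above the seat; the slopes take it up to 3 mm off centre. Pressed near its middle it snaps at about 14 N (12 to 20), drops those 8 mm and locks; pressed off its middle it needs more.
- collar_centre (a point): Black plastic retaining collar, loose, about 30 g: a flange 56 mm across and 5 mm thick with a narrower round collar 44 mm across (36 mm bore) standing on it, 17 mm high in all. Point on its axis half-way up, 8.5 mm above its underside; z points out of the narrow end. It lies flange down in the tray. Any turn about z fits.
- pusher_centre (a point): Seating pusher, loose, 110 to 210 g, standing in the tray: flat round white foot 48 mm across, 11 mm tall, tapering to 24 mm at 20 mm; straight round aluminium stem 24 mm thick from 20 to 80 mm above the underside; white knob 32 mm across on top, 96 mm high in all. Point on its axis half-way up, 48 mm above its underside; z points to the knob.
- tray: Shallow steel instrument tray, immovable, 180 mm along its x, 300 mm along its y; walls 3 mm thick and 12 mm high, floor 3 mm above the counter. Origin on the counter under its middle. Holds the collar, the pusher, the gasket and the tweezers.
- gasket: Flat black rubber ring without a collar, 50 mm across, 40 mm bore, 4 mm thick, lying in the tray; not needed. Origin at the centre of its underside.
- tweezers: Steel tweezers 110 mm long along x, 15 mm wide, 6 mm thick, lying in the tray; not needed. Origin mid-length on the underside.
- dropper: White eye-drop bottle, 27 mm across, 62 mm tall, upright; not needed. Origin at the centre of its underside.
- condenser: Hand-held condensing lens in a black ring, 60 mm across, 24 mm tall, lying flat; not needed. Origin at the centre of its underside.
- penlight: Aluminium penlight 130 mm long along x from the origin at its tail end, 16 mm thick, lying; not needed.
- specs_case: Closed black spectacle case, 60 mm along x, 162 mm along y, 40 mm tall; not needed. Origin at the centre of its underside.
- spray: Amber lens-cleaner bottle, 38 mm across, 110 mm tall, upright; not needed. Origin at the centre of its underside.
There are look-alikes about, which are no part of the job. Leave any blue or purple look-alike of the part that bears pusher_centre alone.

How it is judged (in metres and radians):
On the way, in this order (a step that is already met when the one before it is completed fails the run):
1. the collar lies flange down on the hooks of the magnifier's head, not yet snapped, and let go of (horizontal distance between collar_centre and seat below 0.006 m and angle between collar_centre's own z axis and vertical below 0.3 rad and z of collar_centre in the frame of seat between 0.0125 and 0.021 m and contact force between the fingers and collar below 0.05 N), for 0.2 s.
2. the collar is fully home and level, the upright pusher's foot bearing on it (horizontal distance between collar_centre and seat below 0.003 m and z of collar_centre in the frame of seat below 0.01 m and angle between the z axis of collar_centre and the z axis of seat, either way round below 0.06 rad and contact force between pusher and collar above 0.5 N and z of pusher_centre in the frame of seat above 0.06 m and angle between pusher_centre's own z axis and vertical below 0.15 rad), for 0.05 s.
At the end, for the whole second after the job is handed in: The collar is home in the magnifier's head: within 3 mm of the middle of the seat, its underside no more than 1.5 mm above it, level within 0.06 rad. The pusher stands upright (within 0.05 rad) on its foot on the tray's floor, wholly inside the walls, released and at rest (horizontal distance between collar_centre and seat below 0.003 m and z of collar_centre in the frame of seat below 0.01 m and angle between the z axis of collar_centre and the z axis of seat, either way round below 0.06 rad and x of pusher_centre in the frame of tray between -0.072 and 0.072 m and y of pusher_centre in the frame of tray between -0.132 and 0.132 m and z of pusher_centre in the frame of tray below 0.055 m and angle between pusher_centre's own z axis and vertical below 0.05 rad and linear speed of pusher below 0.02 m/s and contact force between pusher and collar below 0.05 N); the robot touches nothing.
It fails at once if the collar is snapped in with the fingers touching it instead of with the pusher (z of collar_centre in the frame of seat below 0.0115 m and horizontal distance between collar_centre and seat below 0.015 m and contact force between the fingers and collar above 0.5 N).
It fails at once if another thing in the tray or on the counter is moved by more than 40 mm or knocked over (distance of any of gasket, tweezers, dropper, condenser, penlight, specs_case, spray from where it was at the start of the episode above 0.04 m or angle between any of dropper, spray's own z axis and vertical above 0.5 rad).
It also fails if it takes over 53 s, if anything falls off the work surface, if the arm or the gripper's body presses on something with over 40 N, if the wrist force passes 120 N, or if a joint passes its speed limit or range.

## Working session

There is one attempt and no reset: what is moved stays moved. The work goes in short steps, Python scripts to look and compute and a tool call to move; the robot and the scene stay as the last step left them, time stands still between calls to the robot, and variables do not carry over. Pictures are saved under pics/ and viewed, and the job is handed in when it is done.

Besides the shell and the picture viewer there is one more tool, called after "Call:" by a JSON object that holds its "api" and its "payload". step_arm: Moves the arm, as the interface text tells. Shifts and turns lie within -1 to 1; 1 stands for 2 cm of shift or 4 degrees of turn. Its arguments: {"type":"object","properties":{"moves":{"type":"array"}},"required":["moves"]}

```bash
mkdir -p pics; ls; python3 - <<'E'
from plant import *
import cv2
for n in ("top","side"):
    im=capture(n); cv2.imwrite(f"pics/{n}0.png",cv2.cvtColor(im,cv2.COLOR_RGB2BGR)); print(n,get_calibration(n))
print(get_obs())
E
```

```text
pics
top {'mtx': array([[451.42432627,   0.        , 249.7674637 ],
       [  0.        , 451.42432627, 190.28916459],
       [  0.        ,   0.        ,   1.        ]]), 'k1': -0.170413031621133, 'eye': array([ 390.87883971,   19.81944897, 1331.03018029]), 'orientation': array([-2.9644874 , -0.00538395, -1.54748629])}
side {'mtx': array([[496.84717987,   0.        , 249.76881956],
       [  0.        , 496.84717987, 191.69901484],
       [  0.        ,   0.        ,   1.        ]]), 'k1': -0.0961068785433892, 'eye': array([ 108.99734619, -823.17451283,  733.46353659]), 'orientation': array([-2.16746662, -0.02120292, -0.51861447])}
{'time': 0.1, 'joint_positions': array([ 1.16698199e+00,  3.42642205e-01,  1.52488826e+00, -7.85740975e-06,
        1.27538395e+00, -1.45992341e-01]), 'dq': array([-0.00111153, -0.00162156, -0.00421494,  0.00018712,  0.00049177,
       -0.00166732]), 'tau': array([ 1.52786553e-03, -4.32000947e+01, -2.44693029e+01,  7.19767646e-02,
        5.26841905e-02, -3.78176628e-05]), 'tool_pos': array([133.68770333, 507.29924099, 197.1317042 ]), 'tcp_rot': array([-3.14028386e+00, -1.84848652e-04,  2.88377283e+00]), 'contact_force': array([-0.25425205,  0.01473762,  0.36798481]), 'moment': array([-0.00653322,  0.00112823,  0.01258848]), 'grip_width': 92.22950790330005}
```

```bash
python3 - <<'E'
import cv2
for n in ("top","side"):
    im=cv2.imread(f"pics/{n}0.png"); cv2.imwrite(f"pics/{n}0b.png",cv2.resize(im,(800,600),interpolation=cv2.INTER_CUBIC))
E
```

```text
(no output)
```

View pics/top0b.png

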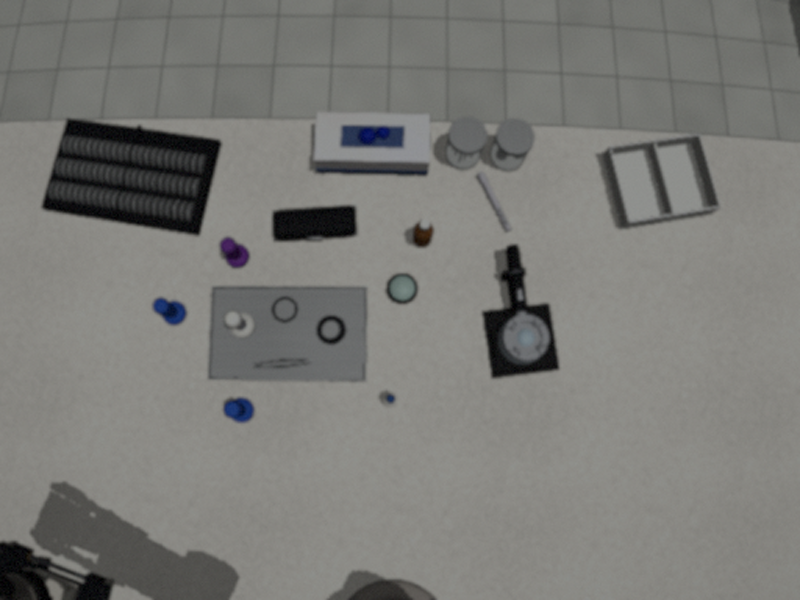

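View pics/side0b.png

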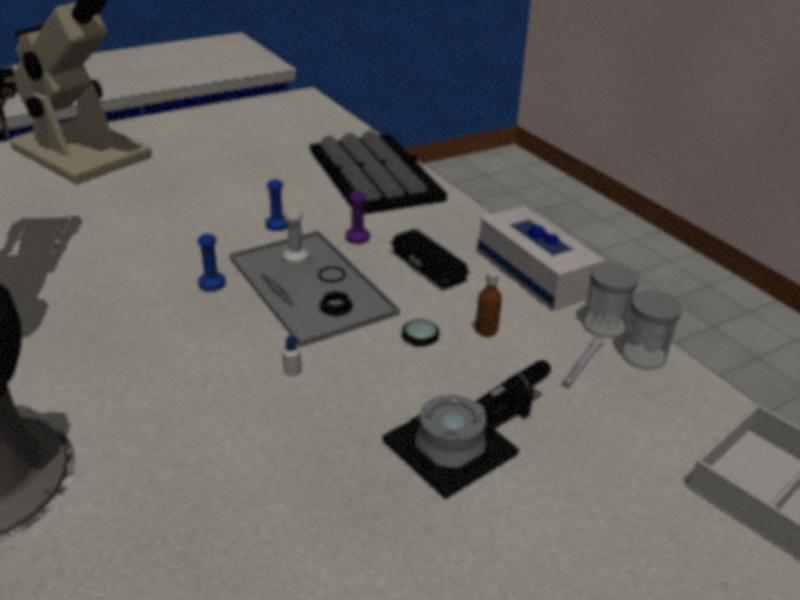

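The top view shows these candidates (800x600 pixels):
- **Pusher:** the white one in the tray at (240,323). The look-alikes are blue at (170,310) and (240,410), and purple at (235,252).
- **Collar:** the thick black ring at (330,329). The thin ring at (285,309) is the gasket. The condenser is at (402,288).
- **Magnifier:** head at (525,337), with its handle pointing up to (513,250).

Next I'll check these in close crops.

```bash
cat > h.py <<'E'
import numpy as np, cv2
from scipy.spatial.transform import Rotation as R
from plant import *
def cam(n):
    c=get_calibration(n); return c['mtx'],c['k1'],np.array(c['eye']),R.from_euler('xyz',c['orientation']).as_matrix()
def proj(n,P):
    K,k,e,O=cam(n); p=(np.atleast_2d(P)-e)@O; s=p[:,:2]/p[:,2:]; r2=(s**2).sum(1,keepdims=True)
    s=s*(1+k*r2); return s*[K[0,0],K[1,1]]+[K[0,2],K[1,2]]
def ray(n,uv):
    K,k,e,O=cam(n); d=(np.array(uv,float)-[K[0,2],K[1,2]])/[K[0,0],K[1,1]]
    s=d.copy()
    for _ in range(30): s=d/(1+k*(s@s))
    v=O@np.array([s[0],s[1],1]); return e,v
def atz(n,uv,z):
    e,v=ray(n,uv); return e+v*(z-e[2])/v[2]
def grab(n,name):
    im=cv2.cvtColor(capture(n),cv2.COLOR_RGB2BGR); cv2.imwrite(f"pics/{name}.png",im); return im
def crop(im,u0,v0,w,h,s,out):
    c=cv2.resize(im[v0:v0+h,u0:u0+w],None,fx=s,fy=s,interpolation=cv2.INTER_CUBIC)
    c=cv2.normalize(c,None,0,255,cv2.NORM_MINMAX)
    for i in range(0,w,10): cv2.putText(c,str(u0+i),(i*s,8),0,.3,(0,255,255),1); cv2.line(c,(i*s,10),(i*s,14),(0,255,255),1)
    for i in range(0,h,10): cv2.putText(c,str(v0+i),(0,i*s+4),0,.3,(0,255,255),1); cv2.line(c,(20,i*s),(24,i*s),(0,255,255),1)
    cv2.imwrite(f"pics/{out}.png",c)
E
python3 - <<'E'
from h import *
t=cv2.imread("pics/top0.png"); s=cv2.imread("pics/side0.png")
crop(t,128,180,112,70,7,"ct"); crop(t,300,150,65,95,6,"cm"); crop(s,140,140,120,85,6,"cs"); crop(s,240,225,115,95,6,"csm")
E
```

```text
(no output)
```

View pics/ct.png

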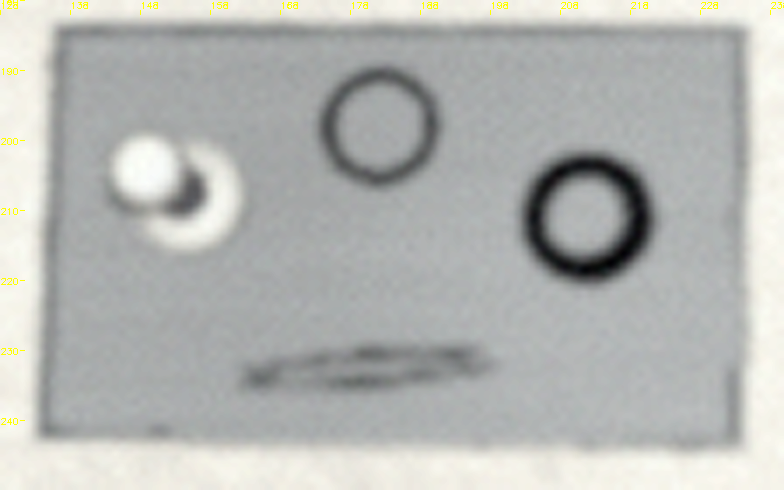

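View pics/cm.png

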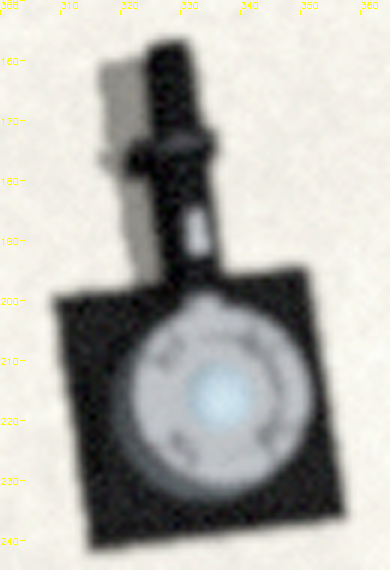

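View pics/cs.png

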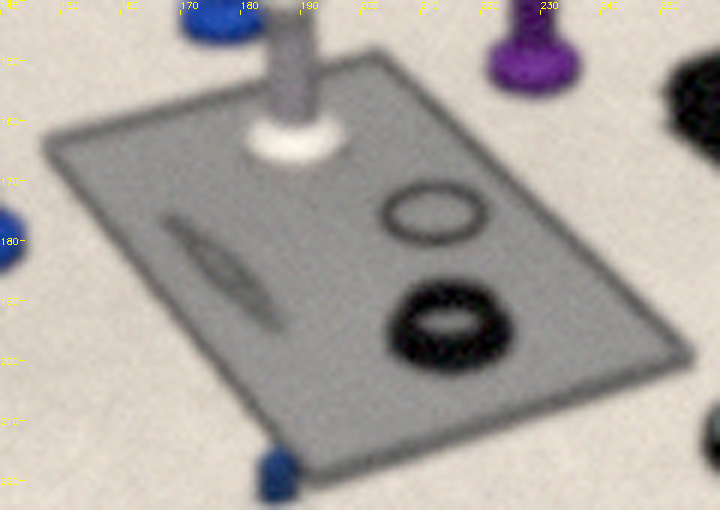

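View pics/csm.png

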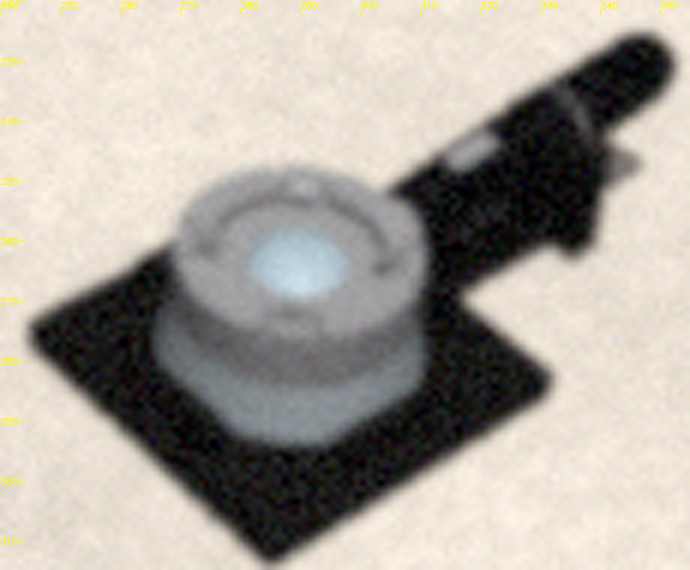

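```bash
cat > loc.py <<'E'
from h import *
from scipy.optimize import least_squares
def circ(x,y,z,r,n=72):
    a=np.linspace(0,2*np.pi,n,endpoint=False); return np.c_[x+r*np.cos(a),y+r*np.sin(a),np.full(n,z)]
def polyc(pts):
    h=cv2.convexHull(pts.astype(np.float32)); m=cv2.moments(h); return np.array([m['m10'],m['m01']])/m['m00'],m['m00']
def blob(mask,near):
    n,l,s,c=cv2.connectedComponentsWithStats(mask.astype(np.uint8)); 
    cs,_=cv2.findContours(mask.astype(np.uint8),cv2.RETR_EXTERNAL,cv2.CHAIN_APPROX_NONE)
    best=min(cs,key=lambda k:np.linalg.norm(k.reshape(-1,2).mean(0)-near))
    f=np.zeros(mask.shape,np.uint8); cv2.drawContours(f,[best],-1,1,-1); v,u=np.nonzero(f); return np.array([u.mean(),v.mean()]),len(u)
def solidfit(n,c,rings,x0,y0):
    f=lambda p: polyc(proj(n,np.vstack([circ(p[0],p[1],z,r) for z,r in rings])))[0]-c
    s=least_squares(f,[x0,y0]); return s.x,polyc(proj(n,np.vstack([circ(*s.x,z,r) for z,r in rings])))[1]
def edgefit(n,g,z,r,x0,y0,sel=None):
    # best-fit circle by maximising gradient magnitude of bilinear-sampled radial derivative
    g=cv2.GaussianBlur(g.astype(np.float32),(0,0),0.7)
    pts=[]
    def samp(P): q=proj(n,P).astype(np.float32); return cv2.remap(g,q[:,:1],q[:,1:],cv2.INTER_CUBIC)[:,0]
    a=np.linspace(0,2*np.pi,120,endpoint=False)
    cost=lambda x,y: np.abs(samp(circ(x,y,z,r+4,120))-samp(circ(x,y,z,r-4,120)))
    best=None
    for st in (2,.4):
        R0=range(-8,9) 
        c0=(x0,y0) if best is None else best[1:]
        best=max((np.minimum(cost(c0[0]+i*st,c0[1]+j*st),60).sum(),c0[0]+i*st,c0[1]+j*st) for i in R0 for j in R0)
    return best
E
python3 - <<'E'
from loc import *
t=cv2.imread("pics/top0.png"); s=cv2.imread("pics/side0.png")
gt=t.max(2);gs=s.max(2)
print("rough collar",atz('top',[210.5,211],8),atz('side',[213,195],8))
print("rough head",atz('top',[336.5,216],58),atz('side',[288,267],58))
print("rough pusher foot",atz('top',[154,208],8),atz('side',[187,163],8))
print("tray corners",[atz('top',p,10)[:2].round(1).tolist() for p in [(136,184),(234.5,184.5),(233,243),(134,242)]])
m=[(312,199),(349,195),(356,236),(314.5,241)]
print("nest",[atz('top',p,5)[:2].round(1).tolist() for p in [(308.5,199.5),(350,194.5),(357.5,236.5),(315,241.5)]])
print("handle tip",atz('top',[330,157],55))
for n,g,near in(('top',gt,(210,211)),('side',gs,(213,195))):
    for th in (50,65,80,95):
        c,a=blob(g<th,near); x,ar=solidfit(n,c,[(3,28),(8,28),(8,22),(20,22)],430,130); print(n,th,c.round(2),a,ar.round(0),x.round(1))
    for th in (150,170,190,200):
        pass
E
```

```text
rough collar [562.77263147 132.83372761   8.        ] [560.89803179 128.14556252   8.        ]
rough head [ 550.20104298 -231.32523155   58.        ] [ 549.60367916 -233.41379395   58.        ]
rough pusher foot [567.31134662 301.99345506   8.        ] [566.40398417 305.91306802   8.        ]
tray corners [[638.3, 361.0], [643.8, 64.1], [470.0, 63.5], [464.3, 355.9]]
nest [[604.7, -157.7], [622.8, -283.6], [496.8, -304.8], [479.9, -177.3]]
handle tip [ 724.19951377 -214.58423276   55.        ]Traceback (most recent call last):
  File "<stdin>", line 13, in <module>
AttributeError: 'float' object has no attribute 'round'
```

```bash
python3 - <<'E'
from loc import *
t=cv2.imread("pics/top0.png"); s=cv2.imread("pics/side0.png")
gt=t.max(2);gs=s.max(2)
for n,g,near in(('top',gt,(210,211)),('side',gs,(213,195))):
    for th in (50,65,80,90):
        c,a=blob(g<th,near); x,ar=solidfit(n,c,[(3,28),(8,28),(8,22),(20,22)],560,130); print(n,th,c.round(2),a,round(ar),x.round(1))
for n,g,near,im in(('top',gt,(154,208),t),('side',gs,(187,163),s)):
    print('pix',im[208,158] if n=='top' else im[163,187], im[220,170] if n=='top' else im[180,190])
    for x0 in [(566,304)]:
        print(n,'foot',edgefit(n,g,11+3,24,*x0))
    print(n,'knob@95',edgefit(n,g,92,16,566,304))
for n,g in(('top',gt),('side',gs)):
    for r,z in((42,58),(41,58),(42,56)): print(n,'head',r,z,edgefit(n,g,z,r,550,-232))
E
```

```text
top 50 [211.55 210.75] 234 282 [564.  129.9]
top 65 [211.48 210.55] 256 282 [564.6 130.2]
top 80 [211.52 210.67] 284 282 [564.2 130.1]
top 90 [211.48 210.64] 305 282 [564.3 130.2]
side 50 [214.6  194.17] 253 285 [566.  129.1]
side 65 [214.49 194.16] 289 286 [565.5 128.5]
side 80 [199.14 183.46] 4432 265 [552.  193.1]
side 90 [198.2  181.16] 4764 260 [554.5 204.4]
pix [131 135 133] [102 102 101]
top foot (np.float32(2565.4753), 569.6, 302.4)
top knob@95 (np.float32(3629.626), 563.2, 292.4)
pix [139 146 150] [91 92 93]Traceback (most recent call last):
  File "<stdin>", line 10, in <module>
  File "loc.py", line 26, in edgefit
    best=max((np.minimum(cost(c0[0]+i*st,c0[1]+j*st),60).sum(),c0[0]+i*st,c0[1]+j*st) for i in R0 for j in R0)
  File "loc.py", line 26, in <genexpr>
    best=max((np.minimum(cost(c0[0]+i*st,c0[1]+j*st),60).sum(),c0[0]+i*st,c0[1]+j*st) for i in R0 for j in R0)
                         ~~~~^^^^^^^^^^^^^^^^^^^^^^^
  File "loc.py", line 21, in <lambda>
    cost=lambda x,y: np.abs(samp(circ(x,y,z,r+4,120))-samp(circ(x,y,z,r-4,120)))
                                                      ~~~~^^^^^^^^^^^^^^^^^^^^^
  File "loc.py", line 19, in samp
    def samp(P): q=proj(n,P).astype(np.float32); return cv2.remap(g,q[:,:1],q[:,1:],cv2.INTER_CUBIC)[:,0]
                   ~~~~^^^^^
  File "h.py", line 7, in proj
    K,k,e,O=cam(n); p=(np.atleast_2d(P)-e)@O; s=p[:,:2]/p[:,2:]; r2=(s**2).sum(1,keepdims=True)
            ~~~^^^
  File "h.py", line 5, in cam
    c=get_calibration(n); return c['mtx'],c['k1'],np.array(c['eye']),R.from_euler('xyz',c['orientation']).as_matrix()
ValueError: time passes only in moves, steps and waits
```

```bash
cat > cal.py <<'E'
from plant import *
import pickle
pickle.dump({n:get_calibration(n) for n in('top','side')},open('cal.pkl','wb'))
E
python3 cal.py; sed -i 's/^def cam.*/import pickle\nCAL=pickle.load(open("cal.pkl","rb"))\ndef cam(n):/; s/c=get_calibration(n); return/c=CAL[n]; return/' h.py
cat > a.py <<'E'
from loc import *
t=cv2.imread("pics/top0.png"); s=cv2.imread("pics/side0.png")
gt=t.max(2);gs=s.max(2)
for n,g in(('top',gt),('side',gs)):
    print(n,'foot',edgefit(n,g,11+3,24,567,304))
    print(n,'knob',edgefit(n,g,92,16,567,304))
    for r,z in((42,58),(41,58),(42,56)): print(n,'head',r,z,edgefit(n,g,z,r,550,-232))
# overlays
def ov(im,n,u0,v0,w,h,sc,out,cs):
    c=cv2.resize(im[v0:v0+h,u0:u0+w],None,fx=sc,fy=sc,interpolation=cv2.INTER_CUBIC); c=cv2.normalize(c,None,0,255,cv2.NORM_MINMAX)
    for C in cs:
        q=((proj(n,circ(*C))-[u0,v0]+.5)*sc).round().astype(int); cv2.polylines(c,[q.reshape(-1,1,2)],True,(0,0,255),1)
    cv2.imwrite(f'pics/{out}.png',c)
H=(550,-232)
ov(t,'top',305,185,62,62,9,'oht',[(*H,58,42),(*H,52,29)]); ov(s,'side',255,235,70,70,8,'ohs',[(*H,58,42),(*H,62.5,26)])
P=(567,303)
ov(t,'top',135,185,40,40,10,'opt',[(*P,3,24),(*P,14,24),(*P,95,16),(*P,83,12)]); ov(s,'side',165,120,50,60,10,'ops',[(*P,3,24),(*P,14,24),(*P,95,16),(*P,83,12)])
a=np.hstack([cv2.resize(cv2.imread(f'pics/{k}.png'),(400,400)) for k in('oht','ohs')]);cv2.imwrite('pics/o1.png',a)
a=np.hstack([cv2.resize(cv2.imread(f'pics/{k}.png'),(400,400)) for k in('opt','ops')]);cv2.imwrite('pics/o2.png',a)
E
python3 a.py
```

```text
top foot (np.float32(2566.1052), 569.4, 302.0)
top knob (np.float32(3632.2832), 563.0, 292.4)
top head 42 58 (np.float32(6393.333), 552.0, -230.8)
top head 41 58 (np.float32(5911.531), 552.4, -231.2)
top head 42 56 (np.float32(6371.676), 552.4, -231.2)
side foot (np.float32(2864.4717), 568.6, 298.0)
side knob (np.float32(3018.401), 547.8, 323.2)
side head 42 58 (np.float32(4419.5127), 554.0, -232.8)
side head 41 58 (np.float32(4199.3555), 553.6, -232.8)
side head 42 56 (np.float32(4398.4097), 555.2, -231.2)
```

View pics/o1.png

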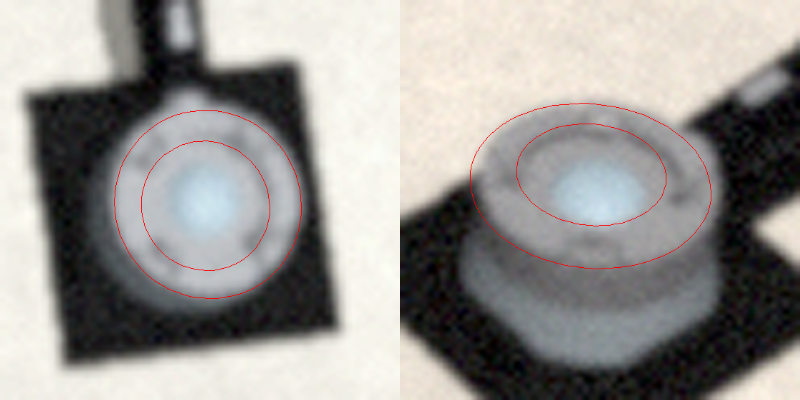

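View pics/o2.png

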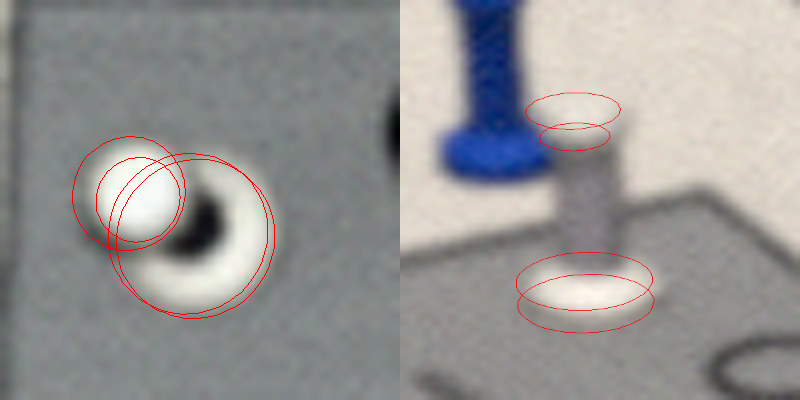

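In the overlays, the top camera's head ring is centred near (336,216) px and the white foot near (154,208) px. My estimates are collar ≈ (565,129.5), head ≈ (553,-232) and pusher ≈ (569,300). The collar is the thick black ring with a raised lip, and the pusher is the only white and aluminium one. I'll start moving.

Call:
{"api": "step_arm", "payload": {"moves": [-0.9, -0.7, 0, 0, 0, -0.92, -1, -0.9, -0.7, 0, 0, 0, -0.92, -1, -0.9, -0.7, 0, 0, 0, -0.92, -1, -0.9, -0.7, 0, 0, 0, -0.92, -1, -1, -0.9, 0, 0, 0, 0, -1, -1, -0.9, 0, 0, 0, 0, -1, -1, -0.9, 0, 0, 0, 0, -1, -1, -0.9, 0, 0, 0, 0, -1]}}

```text
time: 0.77
tool_pos: [276.9, 365.6, 193.7]
tcp_rot: [-3.136, -0.006, -3.12]
contact_force: [1.0, 0.5, -0.3]
grip_width: 92.0
```

Call:
{"api": "step_arm", "payload": {"moves": [-0.95, -0.78, 0, 0, 0, 0.3, -1, -0.95, -0.78, 0, 0, 0, 0, -1, -0.95, -0.78, 0, 0, 0, 0, -1, -0.95, -0.78, 0, 0, 0, 0, -1, -0.95, -0.78, 0, 0, 0, 0, -1, -0.95, -0.78, 0, 0, 0, 0, -1, -0.95, -0.78, 0, 0, 0, 0, -1, -0.95, -0.78, 0, 0, 0, 0, -1]}}

```text
time: 1.43
tool_pos: [434.3, 232.0, 191.3]
tcp_rot: [-3.133, -0.011, 3.14]
contact_force: [0.0, 0.8, 0.3]
grip_width: 91.8
```

Call:
{"api": "step_arm", "payload": {"moves": [-0.95, -0.78, 0.3, 0, 0, 0, -1, -0.95, -0.78, 0.3, 0, 0, 0, -1, -0.95, -0.78, 0.4, 0, 0, 0, -1, -0.95, -0.78, 0.5, 0, 0, 0, -1, -0.95, -0.78, 0.6, 0, 0, 0, -1, -0.95, -0.78, 0.8, 0, 0, 0, -1, -0.8, -0.5, 0.8, 0, 0, 0, -1, -0.3, -0.1, 0.8, 0, 0, 0, -1]}}

```text
time: 2.1
tool_pos: [578.7, 116.1, 98.0]
tcp_rot: [-3.134, -0.006, 3.137]
contact_force: [-0.1, 0.2, -0.0]
grip_width: 91.9
```

Call:
{"api": "step_arm", "payload": {"moves": [0.35, 0.35, 0.8, 0.1, 0.09, 0, -1, 0.33, 0.32, 0.8, 0, 0, 0, -1, 0, 0, 0.6, 0, 0, 0, -1, 0, 0, 0.2, 0, 0, 0, -1]}}

```text
time: 2.43
tool_pos: [563.7, 126.2, 42.5]
tcp_rot: [-3.125, -0.02, 3.132]
contact_force: [0.2, 0.3, 0.7]
grip_width: 91.8
```

```bash
python3 - <<'E'
from h import *
t=grab('top','t1'); s=grab('side','s1'); o=get_obs(); print(o['time'],o['tool_pos'],o['tcp_rot'],o['grip_width'])
crop(t,165,170,90,80,5,"a"); crop(s,160,130,100,90,4,"b")
a=cv2.imread('pics/a.png');b=cv2.imread('pics/b.png'); b=cv2.resize(b,None,fx=400/b.shape[0],fy=400/b.shape[0]); a=cv2.resize(a,(a.shape[1],400)); cv2.imwrite('pics/v1.png',np.hstack([a[:, :400],b[:,:400]]))
E
```

```text
2.5333 [564.17254297 126.24469185  43.65087127] [-3.12533437 -0.01922158  3.13186999] 91.72151843802088
```

View pics/v1.png

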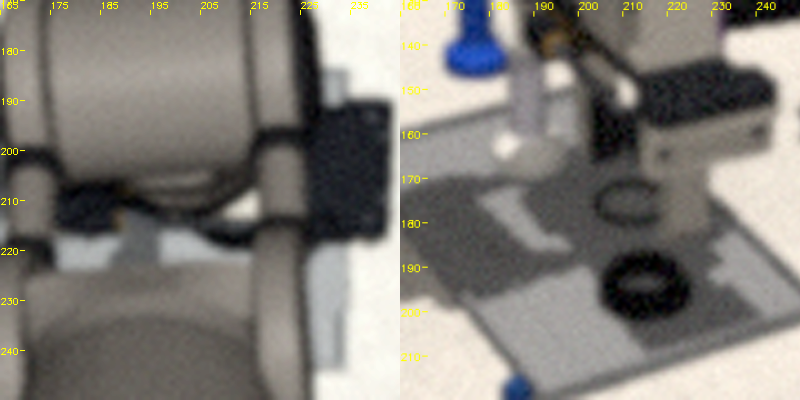

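Call:
{"api": "step_arm", "payload": {"moves": [0, 0.08, 0, -0.24, -0.28, -0.1, -1, -0.05, 0.08, 0.5, 0, 0, 0, -1, 0, 0, 0.5, 0, 0, 0, -1, 0, 0, 0.3, 0, 0, 0, -1, 0, 0, 0.15, 0, 0, 0, -1]}}

```text
time: 2.95
tool_pos: [568.7, 129.8, 16.1]
tcp_rot: [3.141, 0.007, 3.139]
contact_force: [-0.6, -0.3, 0.6]
grip_width: 91.8
```

Call:
{"api": "step_arm", "payload": {"moves": [0.15, 0, 0.15, 0, 0.08, 0, -1, 0.05, 0, 0.12, 0, 0, 0, -1, 0, 0, 0, 0, 0, 0, -1]}}

```text
time: 3.2
tool_pos: [564.0, 129.8, 8.9]
tcp_rot: [3.141, -0.001, 3.139]
contact_force: [-0.8, -0.0, 0.2]
grip_width: 91.6
```

Call:
{"api": "step_arm", "payload": {"moves": [-0.03, 0, -0.08, 0, 0, 0, -1, 0, 0, 0, 0, 0, 0, 1, 0, 0, 0, 0, 0, 0, 1, 0, 0, 0, 0, 0, 0, 1, 0, 0, 0, 0, 0, 0, 1, 0, 0, 0, 0, 0, 0, 1, 0, 0, 0, 0, 0, 0, 1]}}

```text
time: 3.78
tool_pos: [565.5, 129.9, 11.8]
tcp_rot: [3.141, 0.001, 3.139]
contact_force: [-0.3, 0.6, -0.5]
grip_width: 56.5
```

Call:
{"api": "step_arm", "payload": {"moves": [0, 0, 0.07, 0, 0, 0, 1, 0, 0, 0.03, 0, 0, 0, 1, 0, 0, 0.0, 0, 0, 0, 1, 0, 0, 0, 0, 0, 0, 1]}}

```text
time: 4.12
tool_pos: [565.6, 129.9, 9.7]
tcp_rot: [3.141, 0.001, 3.139]
contact_force: [-0.1, 0.3, 1.4]
grip_width: 30.1
```

```bash
cat > look.py <<'E'
import sys
from h import *
k=sys.argv[1]; a0=[int(x) for x in sys.argv[2].split(',')]; b0=[int(x) for x in sys.argv[3].split(',')]
t=grab('top','t'+k); s=grab('side','s'+k); o=get_obs(); print(o['time'],o['tool_pos'].round(1),o['tcp_rot'].round(3),o['grip_width'].round(1),o['contact_force'].round(1))
crop(t,*a0,5,"a"); crop(s,*b0,6,"b")
a=cv2.imread('pics/a.png');b=cv2.imread('pics/b.png'); f=lambda i:cv2.resize(i,None,fx=400/i.shape[0],fy=400/i.shape[0])
o=np.hstack([f(a),f(b)]); cv2.imwrite(f'pics/v{k}.png',o[:,:800] if o.shape[1]>800 else o)
E
python3 look.py 2 165,170,80,80 170,140,80,80
```

```text
Traceback (most recent call last):
  File "look.py", line 4, in <module>
    t=grab('top','t'+k); s=grab('side','s'+k); o=get_obs(); print(o['time'],o['tool_pos'].round(1),o['tcp_rot'].round(3),o['grip_width'].round(1),o['contact_force'].round(1))
                                                                                                                         ^^^^^^^^^^^^^^^^^^^^^
AttributeError: 'float' object has no attribute 'round'
```

```bash
sed -i "s/o\['grip_width'\].round(1)/round(o['grip_width'],1)/" look.py
python3 look.py 2 165,170,80,80 170,140,80,80
```

```text
4.3167 [565.6 129.9   9.7] [3.141e+00 2.000e-03 3.139e+00] 13.6 [ 0.   0.1 -0.1]
```

View pics/v2.png

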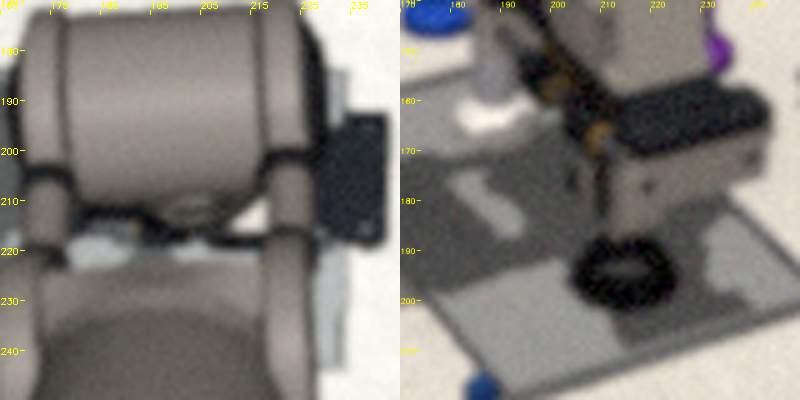

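```bash
python3 - <<'E'
from h import *
o=get_obs()
print(proj('side',[[565.6,129.9,9.7],[565.6,129.9,60],[565.6,129.9,120]]),proj('top',[[565.6,129.9,9.7]]))
s=cv2.imread('pics/s2.png'); crop(s,180,130,70,80,7,'z')
E
```

```text
[[214.32690725 193.62788407]
 [213.95249624 177.13781478]
 [213.49409524 156.4800009 ]] [[211.47994426 210.00061852]]
```

View pics/z.png

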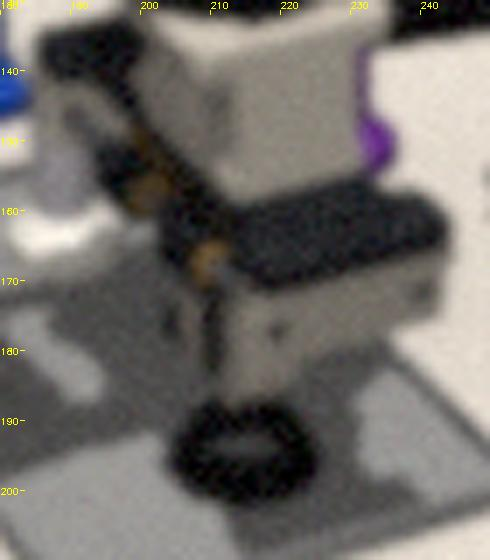

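```bash
python3 - <<'E'
from h import *
for P in [(556,130,10),(556,130,30),(556,130,66),(556,130,10),(556,137,10),(595,130,10),(585,130,10),(585,130,66),(575,123-19,10),(556,123-19,10),(556,104,50)]: print(P,proj('side',[P]).round(1))
o=get_obs(); print(o['joint_positions'],o['tool_pos'],o['time'])
t0=cv2.imread('pics/s0.png') if 0 else cv2.imread('pics/side0.png'); t2=cv2.imread('pics/s2.png')
g=t2.max(2); 
c=lambda im:cv2.resize(im[175:210,195:235],None,fx=10,fy=10,interpolation=cv2.INTER_CUBIC)
cv2.imwrite('pics/z2.png',cv2.convertScaleAbs(np.hstack([c(t0),c(t2)]),alpha=1.6))
E
```

```text
(556, 130, 10) [[210.9 194.5]]
(556, 130, 30) [[210.8 188. ]]
(556, 130, 66) [[210.4 176.1]]
(556, 130, 10) [[210.9 194.5]]
(556, 137, 10) [[209.8 193.1]]
(595, 130, 10) [[224.5 190.5]]
(585, 130, 10) [[221.  191.5]]
(585, 130, 66) [[220.8 173.2]]
(575, 104, 10) [[222.2 197.6]]
(556, 104, 10) [[215.5 199.7]]
(556, 104, 50) [[215.2 186.5]]
[ 9.35351232e-02  6.45245818e-01  1.58937884e+00  2.93443468e-04
  9.05415024e-01 -1.47464363e+00] [565.64465872 129.8783796    9.73819149] 4.3167
```

View pics/z2.png

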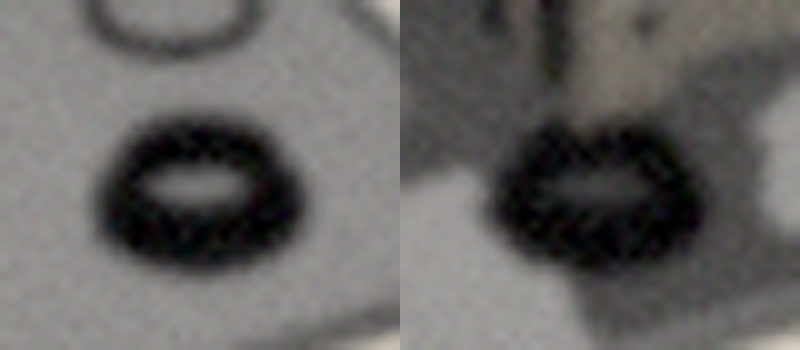

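```bash
python3 - <<'E'
from h import *
for uv in [(210,187),(215,187),(220,187)]:
  for z in (10,25,40): print(uv,z,atz('side',uv,z).round(0))
# hand/palm features: show whole side pic
s=cv2.imread('pics/s2.png'); cv2.imwrite('pics/w.png',cv2.convertScaleAbs(cv2.resize(s[0:240,120:340],None,fx=2.5,fy=2.5,interpolation=cv2.INTER_CUBIC),alpha=1.4))
E
```

```text
(210, 187) 10 [569. 162.  10.]
(210, 187) 25 [560. 142.  25.]
(210, 187) 40 [550. 122.  40.]
(215, 187) 10 [581. 156.  10.]
(215, 187) 25 [571. 136.  25.]
(215, 187) 40 [561. 116.  40.]
(220, 187) 10 [592. 150.  10.]
(220, 187) 25 [582. 130.  25.]
(220, 187) 40 [572. 110.  40.]
```

View pics/w.png

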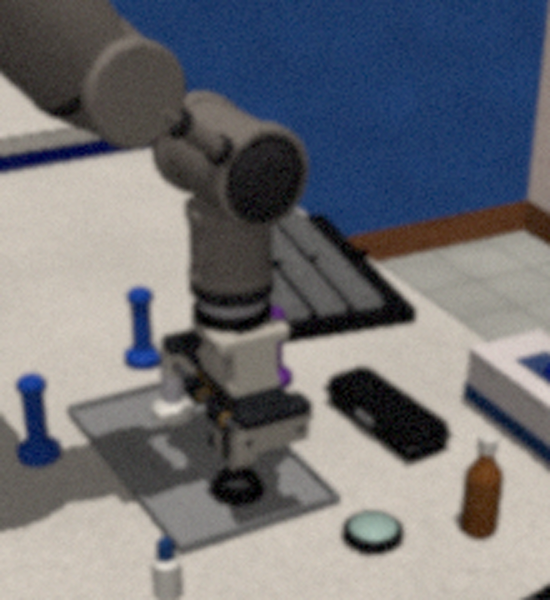

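```bash
python3 - <<'E'
from h import *
for P in [(555,61,43.6),(574,61,43.6),(555,80,43.6),(574,80,43.6),(555,61,65),(574,61,65),(555,80,65)]: print(P,proj('side',[P]).round(1),proj('top',[P]).round(1))
s=cv2.imread('pics/s1.png'); crop(s,180,130,80,80,7,'z')
s=cv2.imread('pics/s2.png'); crop(s,180,130,80,80,7,'z3')
E
```

```text
(555, 61, 43.6) [[222.8 197.4]] [[234.4 212.7]]
(574, 61, 43.6) [[229.7 195.4]] [[234.5 206.1]]
(555, 80, 43.6) [[219.2 193.5]] [[227.7 212.5]]
(574, 80, 43.6) [[226.1 191.5]] [[228. 206.]]
(555, 61, 65) [[222.7 190.1]] [[234.1 211.7]]
(574, 61, 65) [[229.7 188.1]] [[234.3 205.1]]
(555, 80, 65) [[219.1 186.3]] [[227.4 211.6]]
```

View pics/z.png

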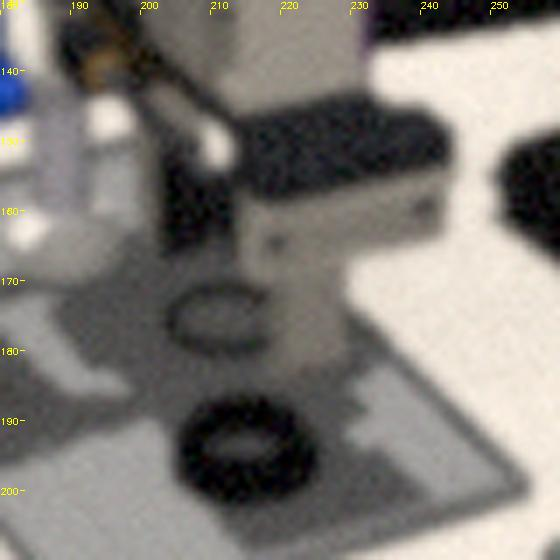

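Call:
{"api": "step_arm", "payload": {"moves": [0, 0, 0, 0, 0, 0, -1, 0, 0, 0, 0, 0, 0, -1, 0, 0, 0, 0, 0, 0, -1, 0, 0, 0, 0, 0, 0, -1, 0, 0, 0, 0, 0, 0, -1, 0, 0, 0, 0, 0, 0, -1, 0, 0, 0, 0, 0, 0, -1, 0, 0, 0, 0, 0, 0, -1]}}

```text
time: 4.98
tool_pos: [565.7, 129.9, 9.8]
tcp_rot: [3.141, 0.002, 3.139]
contact_force: [-0.2, 0.0, 0.8]
grip_width: 62.6
```

Call:
{"api": "step_arm", "payload": {"moves": [0, 0, 0, 0, 0, 0, -1, 0, 0, 0, 0, 0, 0, -1, 0, 0, 0, 0, 0, 0, -1]}}

```text
time: 5.23
tool_pos: [565.7, 129.9, 9.8]
tcp_rot: [3.141, 0.002, 3.139]
contact_force: [0.2, 0.0, 0.1]
grip_width: 82.7
```

```bash
python3 look.py 3 165,160,90,90 170,130,90,90
```

```text
5.3333 [565.7 129.9   9.8] [3.141e+00 2.000e-03 3.139e+00] 89.4 [ 0.7 -0.1  0.8]
```

View pics/v3.png

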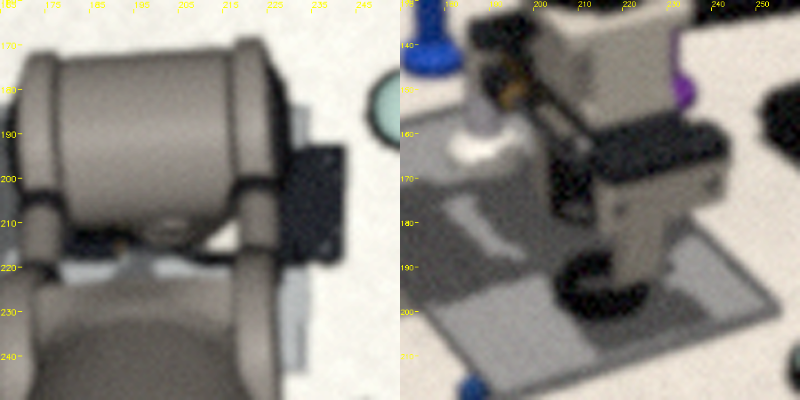

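The tip of the right finger shows near (221,193) px, but a tip at z = 9.8 should project to about row 207. The real fingertips are therefore about 38 mm above the reported TCP, which explains closing above the collar. I'll descend carefully and watch the force.

Call:
{"api": "step_arm", "payload": {"moves": [0, 0, 0.3, 0, 0, 0, -1, 0, 0, 0.3, 0, 0, 0, -1, 0, 0, 0.3, 0, 0, 0, -1, 0, 0, 0.2, 0, 0, 0, -1]}}

```text
time: 5.67
tool_pos: [566.3, 129.9, -13.4]
tcp_rot: [3.141, 0.003, 3.139]
contact_force: [0.2, 0.3, -0.4]
grip_width: 91.9
```

```bash
python3 look.py 4 165,160,90,90 170,130,90,90; python3 - <<'E'
from h import *
o=get_obs()['tool_pos']
for z in (o[2],o[2]+38): print(z,proj('side',[(o[0]-9.5,o[1]-65,z),(o[0]+9.5,o[1]-65,z),(o[0]-9.5,o[1]-46,z)]).round(1))
E
```

```text
5.7667 [565.9 129.9 -13.6] [3.141e+00 2.000e-03 3.139e+00] 91.9 [-0.3  0.2 -0.7]
-13.581136336949962 [[222.7 215.3]
 [229.5 213.2]
 [219.3 211.3]]
24.41886366305004 [[222.6 202.9]
 [229.5 200.8]
 [219.1 199. ]]
```

View pics/v4.png

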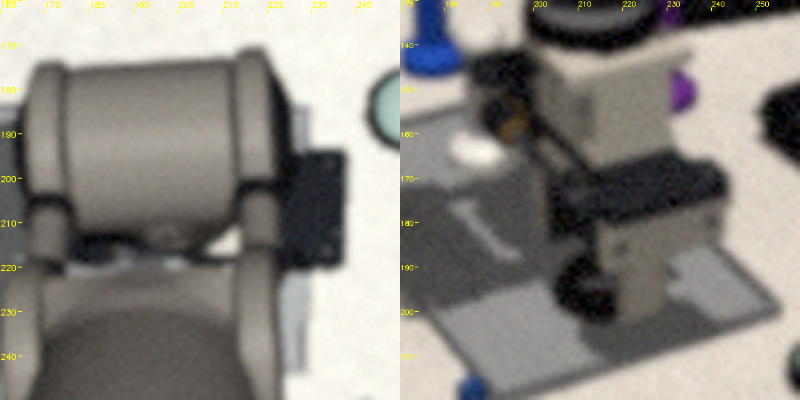

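Call:
{"api": "step_arm", "payload": {"moves": [0, 0, 0.3, 0, 0, 0, -1, 0, 0, 0.3, 0, 0, 0, -1, 0, 0, 0.1, 0, 0, 0, -1]}}

```text
time: 6.02
tool_pos: [566.9, 130.0, -26.0]
tcp_rot: [3.141, 0.004, 3.139]
contact_force: [-11.4, -1.5, 39.0]
grip_width: 92.2
```

Call:
{"api": "step_arm", "payload": {"moves": [0, 0, 0.1, 0, 0, 0, -1]}}

```text
time: 6.1
tool_pos: [566.9, 130.0, -25.9]
tcp_rot: [3.141, 0.005, 3.139]
contact_force: [-9.2, -2.0, 26.6]
grip_width: 91.6
```

Call:
{"api": "step_arm", "payload": {"moves": [0, 0, 0.1, 0, 0, 0, -1]}}

```text
time: 6.18
tool_pos: [566.9, 130.0, -25.8]
tcp_rot: [3.141, 0.005, 3.139]
contact_force: [-6.3, 0.1, 19.8]
grip_width: 91.5
```

Call:
{"api": "step_arm", "payload": {"moves": [0, 0, 0.1, 0, 0, 0, -1]}}

```text
time: 6.27
tool_pos: [566.9, 130.0, -25.8]
tcp_rot: [3.141, 0.006, 3.139]
contact_force: [-6.5, -1.3, 19.1]
grip_width: 92.0
```

Call:
{"api": "step_arm", "payload": {"moves": [0.05, 0, -0.3, 0, -0.08, 0, -0.35, 0, 0, -0.3, 0, 0, 0, -0.35, 0, 0, 0, 0, 0, 0, -0.35, 0, 0, 0, 0, 0, 0, -0.35, 0, 0, 0, 0, 0, 0, -0.35, 0, 0, 0, 0, 0, 0, -0.35]}}

```text
time: 6.77
tool_pos: [566.1, 130.0, -13.3]
tcp_rot: [3.141, 0.013, 3.139]
contact_force: [0.2, 0.2, -0.5]
grip_width: 62.5
```

```bash
python3 look.py 5 165,160,90,90 170,130,90,90
```

```text
6.8667 [566.  130.  -13.4] [3.141 0.013 3.139] 62.3 [-0.6 -0.   0.1]
```

View pics/v5.png

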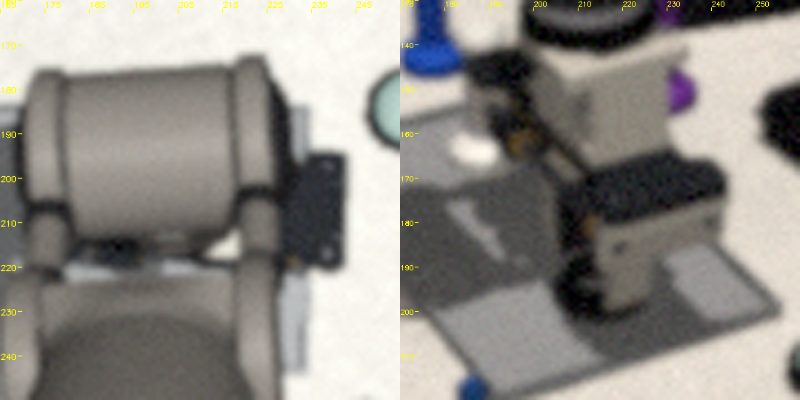

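Call:
{"api": "step_arm", "payload": {"moves": [0.05, 0, 0.2, 0, 0.18, 0, -0.35, 0, 0, 0.2, 0, 0, 0, -0.35, 0, 0, 0.15, 0, 0, 0, -0.35]}}

```text
time: 7.12
tool_pos: [565.2, 130.1, -25.4]
tcp_rot: [3.141, -0.001, 3.139]
contact_force: [0.5, -0.0, 0.2]
grip_width: 62.0
```

Call:
{"api": "step_arm", "payload": {"moves": [0, 0, 0.1, 0, 0, 0, -0.35]}}

```text
time: 7.2
tool_pos: [565.3, 130.1, -26.0]
tcp_rot: [3.141, -0.001, 3.139]
contact_force: [-12.1, -1.3, 41.3]
grip_width: 61.9
```

Call:
{"api": "step_arm", "payload": {"moves": [0, 0, -0.03, 0, 0, 0, -0.35]}}

```text
time: 7.28
tool_pos: [565.4, 130.1, -24.9]
tcp_rot: [3.141, -0.001, 3.139]
contact_force: [0.1, -0.2, -0.5]
grip_width: 61.7
```

```bash
python3 look.py 6 165,160,90,90 170,130,90,90; python3 - <<'E'
from h import *
o=get_obs()['tool_pos']
for z in (3,12): print(z,proj('side',[(o[0]-9.5,o[1]-50,z),(o[0]+9.5,o[1]-50,z),(o[0]-9.5,o[1]-31,z)]).round(1))
s=cv2.imread('pics/s6.png'); crop(s,180,140,80,75,8,'z')
E
```

```text
7.3833 [565.5 130.1 -25.3] [ 3.141 -0.     3.139] 61.4 [ 0.   0.1 -0.2]
3 [[219.8 206.8]
 [226.5 204.7]
 [216.4 202.9]]
12 [[219.7 203.9]
 [226.5 201.8]
 [216.3 200. ]]
```

View pics/z.png

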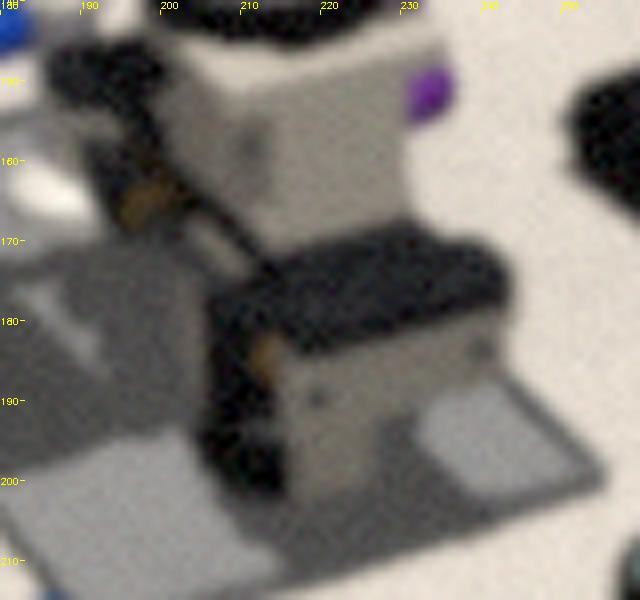

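Call:
{"api": "step_arm", "payload": {"moves": [0, 0, 0, 0, 0, 0, 0.2, 0, 0, 0, 0, 0, 0, 0.2, 0, 0, 0, 0, 0, 0, 0.2, 0, 0, 0, 0, 0, 0, 0.2]}}

```text
time: 7.72
tool_pos: [565.5, 130.0, -25.7]
tcp_rot: [3.141, -0.001, 3.139]
contact_force: [-0.8, -0.5, 4.1]
grip_width: 54.7
```

Call:
{"api": "step_arm", "payload": {"moves": [0, 0, 0, 0, 0, 0, 0.2, 0, 0, 0, 0, 0, 0, 0.2]}}

```text
time: 7.88
tool_pos: [565.5, 130.0, -25.7]
tcp_rot: [3.141, -0.001, 3.139]
contact_force: [-0.7, -1.6, 3.3]
grip_width: 54.1
```

Call:
{"api": "step_arm", "payload": {"moves": [0, 0, 0, 0, 0, 0, -0.35, 0, 0, 0, 0, 0, 0, -0.35, 0, 0, -0.12, 0, 0, 0, -0.35, 0, 0, -0.12, 0, 0, 0, -0.35, 0, 0, -0.1, 0, 0, 0, -0.35]}}

```text
time: 8.3
tool_pos: [564.8, 130.2, -19.8]
tcp_rot: [3.141, -0.003, 3.139]
contact_force: [0.3, -0.4, -0.3]
grip_width: 61.9
```

Call:
{"api": "step_arm", "payload": {"moves": [0, 0, -0.05, 0, 0, 0, -0.35, 0, 0, 0, 0, 0, 0, 0.4, 0, 0, 0, 0, 0, 0, 0.4, 0, 0, 0, 0, 0, 0, 0.4, 0, 0, 0, 0, 0, 0, 0.4, 0, 0, 0, 0, 0, 0, 0.4, 0, 0, 0, 0, 0, 0, 0.4]}}

```text
time: 8.88
tool_pos: [564.6, 130.0, -18.6]
tcp_rot: [3.141, -0.003, 3.139]
contact_force: [1.0, 0.6, 0.8]
grip_width: 43.0
```

Call:
{"api": "step_arm", "payload": {"moves": [0, 0, -0.4, 0, 0, 0, 1, 0, 0, -0.8, 0, 0, 0, 1, 0, 0, -0.9, 0, 0, 0, 1, 0, -0.5, -0.9, 0, 0, 0, 1, 0, -0.9, -0.9, 0, 0, 0, 1, 0, -1, -0.9, 0, 0, 0, 1, 0, -1, -0.9, 0, 0, 0, 1, 0, -1, -0.5, 0, 0, 0, 1]}}

```text
time: 9.55
tool_pos: [562.0, 42.7, 110.3]
tcp_rot: [3.142, -0.01, -3.138]
contact_force: [1.0, 0.1, -0.6]
grip_width: 43.0
```

Call:
{"api": "step_arm", "payload": {"moves": [0.05, -1, 0, 0, 0, 0, 1, 0.05, -1, 0, 0, 0, 0, 1, 0.05, -1, 0, 0, 0, 0, 1, 0.05, -1, 0, 0, 0, 0, 1, 0.05, -1, 0, 0, 0, 0, 1, 0.05, -1, 0, 0, 0, 0, 1, 0.05, -1, 0, 0, 0, 0, 1, 0.05, -1, 0, 0, 0, 0, 1]}}

```text
time: 10.22
tool_pos: [555.6, -125.2, 120.1]
tcp_rot: [-3.14, 0.0, -3.137]
contact_force: [0.1, 0.3, -1.0]
grip_width: 42.7
```

Call:
{"api": "step_arm", "payload": {"moves": [0.05, -1, 0, 0, 0, 0, 1, 0.05, -1, 0, 0, 0, 0, 1, 0, -1, 0, 0, 0, 0, 1, 0, -0.8, 0.3, 0, 0, 0, 1, 0, -0.5, 0.4, 0, 0, 0, 1, 0, -0.2, 0.4, 0, 0, 0, 1, 0, -0.1, 0.2, 0, 0, 0, 1, 0, 0, 0, 0, 0, 0, 1]}}

```text
time: 10.88
tool_pos: [552.6, -225.5, 96.0]
tcp_rot: [-3.138, 0.002, -3.141]
contact_force: [0.7, -0.1, 0.1]
grip_width: 42.8
```

```bash
python3 look.py 7 295,150,80,90 240,200,100,90
```

```text
10.9833 [ 553.  -225.    96.8] [-3.138e+00  3.000e-03 -3.141e+00] 42.5 [-0.8  0.6  0. ]
```

View pics/v7.png

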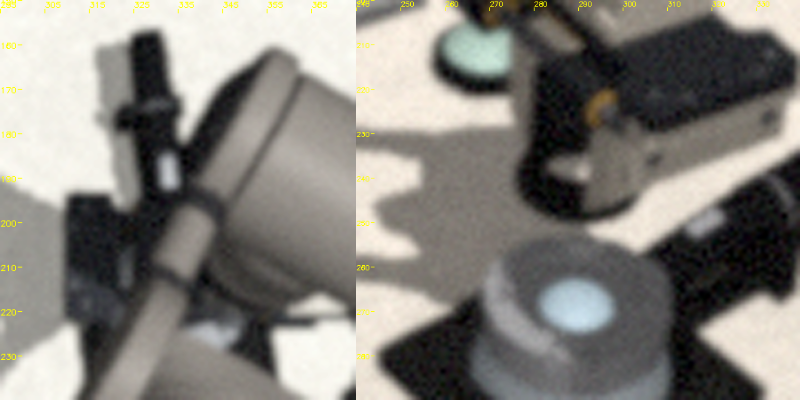

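Call:
{"api": "step_arm", "payload": {"moves": [0, -0.3, 0.8, 0, 0, 0, 1, 0, -0.05, 0.8, 0, 0, 0, 1, 0, 0, 0.5, 0, 0, 0, 1, 0, 0, 0.2, 0, 0, 0, 1, 0, 0, 0, 0, 0, 0, 1]}}

```text
time: 11.4
tool_pos: [555.5, -228.7, 51.7]
tcp_rot: [-3.137, 0.007, -3.135]
contact_force: [-0.0, -0.2, -0.7]
grip_width: 43.3
```

Call:
{"api": "step_arm", "payload": {"moves": [0.08, -0.13, 0.1, -0.07, 0.1, 0, 1, 0.0, 0, 0, 0, 0, 0, 1, 0, 0, 0, 0, 0, 0, 1]}}

```text
time: 11.65
tool_pos: [554.7, -230.8, 51.0]
tcp_rot: [-3.141, 0.001, -3.134]
contact_force: [-0.3, -0.1, -0.2]
grip_width: 42.9
```

Call:
{"api": "step_arm", "payload": {"moves": [0.12, -0.02, 0.1, 0, 0, 0.1, 1, 0.03, 0, 0.1, 0, 0, 0, 1, 0, 0, 0, 0, 0, 0, 1]}}

```text
time: 11.9
tool_pos: [552.2, -231.7, 48.1]
tcp_rot: [-3.14, 0.003, 3.141]
contact_force: [-0.9, 0.2, -0.4]
grip_width: 43.3
```

```bash
python3 look.py 8 295,150,80,90 255,225,80,72
```

```text
12.0 [ 552.4 -231.8   48.3] [-3.140e+00  3.000e-03 -3.142e+00] 42.6 [-1.  -0.1 -0.7]
```

View pics/v8.png

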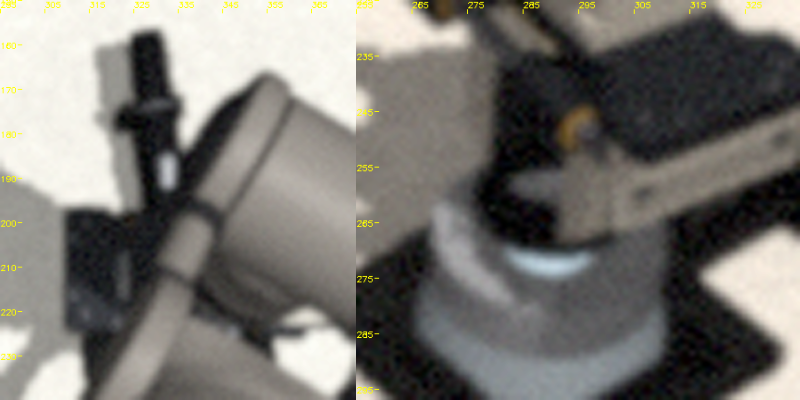

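```bash
python3 - <<'E'
from loc import *
s=cv2.imread('pics/s8.png'); u0,v0,w,h,sc=255,225,70,70,8
c=cv2.resize(s[v0:v0+h,u0:u0+w],None,fx=sc,fy=sc,interpolation=cv2.INTER_CUBIC); c=cv2.convertScaleAbs(c,alpha=2)
for C,col in(((554,-233.2,70,28),(0,0,255)),((554,-233.2,75,28),(0,0,255)),((554,-232.8,58,42),(0,255,0))):
    q=((proj('side',circ(*C))-[u0,v0]+.5)*sc).round().astype(int); cv2.polylines(c,[q.reshape(-1,1,2)],True,col,1)
cv2.imwrite('pics/z.png',c)
E
```

```text
(no output)
```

View pics/z.png

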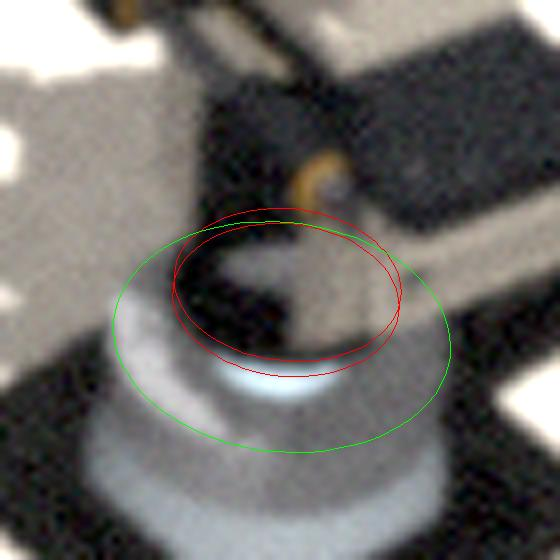

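Call:
{"api": "step_arm", "payload": {"moves": [0, 0, 0.1, 0, 0, 0, 1, 0, 0, 0.1, 0, 0, 0, 1, 0, 0, 0.05, 0, 0, 0, 1, 0, 0, 0, 0, 0, 0, 1]}}

```text
time: 12.33
tool_pos: [552.5, -231.9, 43.1]
tcp_rot: [-3.14, 0.004, 3.141]
contact_force: [0.1, 0.7, -0.9]
grip_width: 42.6
```

```bash
cat > ov.py <<'E'
import sys
from loc import *
k=sys.argv[1]; zu=float(sys.argv[2])
s=grab('side','s'+k); o=get_obs(); p=o['tool_pos']; print(o['time'],p.round(1),o['tcp_rot'].round(3),round(o['grip_width'],1),o['contact_force'].round(1))
u0,v0,w,h,sc=255,225,70,70,8
c=cv2.resize(s[v0:v0+h,u0:u0+w],None,fx=sc,fy=sc,interpolation=cv2.INTER_CUBIC); c=cv2.convertScaleAbs(c,alpha=2)
for C,col in(((p[0]+1.6,p[1]-1.5,zu,28),(0,0,255)),((554,-232.8,58,42),(0,255,0))):
    q=((proj('side',circ(*C))-[u0,v0]+.5)*sc).round().astype(int); cv2.polylines(c,[q.reshape(-1,1,2)],True,col,1)
cv2.imwrite(f'pics/ov{k}.png',c)
E
python3 ov.py 9 66
```

```text
12.3833 [ 552.5 -231.9   43.1] [-3.14   0.004  3.141] 42.7 [ 0.8 -0.4 -0.9]
```

View pics/ov9.png

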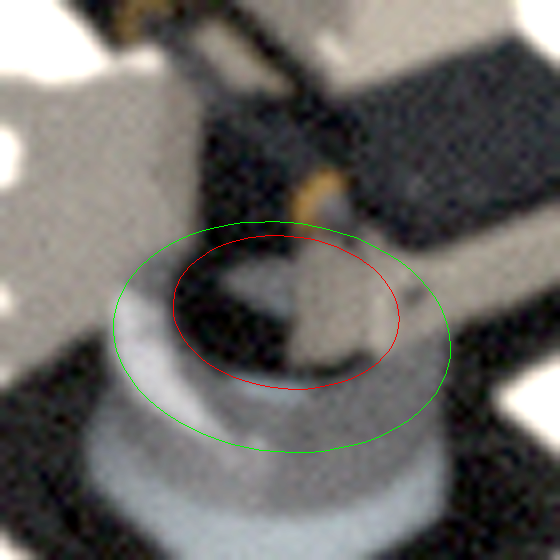

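Call:
{"api": "step_arm", "payload": {"moves": [0, 0, 0.05, 0, 0, 0, 1, 0, 0, 0.05, 0, 0, 0, 1, 0, 0, 0.04, 0, 0, 0, 1]}}

```text
time: 12.63
tool_pos: [552.7, -232.0, 40.2]
tcp_rot: [-3.14, 0.004, 3.142]
contact_force: [-0.1, -0.6, -0.3]
grip_width: 42.8
```

Call:
{"api": "step_arm", "payload": {"moves": [0, 0, 0.04, 0, 0, 0, 1]}}

```text
time: 12.72
tool_pos: [552.7, -232.0, 39.4]
tcp_rot: [-3.14, 0.004, 3.142]
contact_force: [-0.0, 0.7, -0.0]
grip_width: 42.9
```

Call:
{"api": "step_arm", "payload": {"moves": [0, 0, 0.03, 0, 0, 0, 1]}}

```text
time: 12.8
tool_pos: [552.7, -232.0, 38.6]
tcp_rot: [-3.14, 0.004, -3.142]
contact_force: [0.2, -0.1, -0.4]
grip_width: 42.8
```

Call:
{"api": "step_arm", "payload": {"moves": [0, 0, 0.03, 0, 0, 0, 1]}}

```text
time: 12.88
tool_pos: [552.8, -232.1, 38.1]
tcp_rot: [-3.139, 0.004, -3.142]
contact_force: [-0.5, -0.6, 2.1]
grip_width: 43.0
```

```bash
python3 ov.py 10 60
```

```text
12.9333 [ 552.8 -232.1   38.1] [-3.139  0.004  3.142] 43.0 [ 0.  -1.2  1.1]
```

View pics/ov10.png

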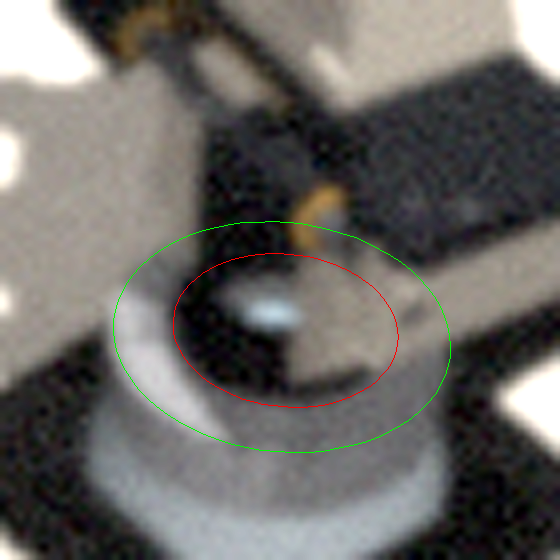

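Call:
{"api": "step_arm", "payload": {"moves": [0, 0.02, 0, 0, 0, 0, -0.3, 0, 0, 0, 0, 0, 0, -0.3, 0, 0, 0, 0, 0, 0, -0.3, 0, 0, 0, 0, 0, 0, -0.3, 0, 0, -0.2, 0, 0, 0, -0.3, 0, 0, -0.5, 0, 0, 0, -0.3, 0, 0, -0.7, 0, 0, 0, -0.3, 0, 0, -0.9, 0, 0, 0, -0.3]}}

```text
time: 13.6
tool_pos: [550.4, -230.2, 83.2]
tcp_rot: [3.14, -0.003, 3.141]
contact_force: [0.5, -0.6, 0.2]
grip_width: 59.5
```

Call:
{"api": "step_arm", "payload": {"moves": [0, 0, -1, 0, 0, 0, -0.3, 0, 0.3, -1, 0, 0, 0, -0.3, 0, 0.6, -0.8, 0, 0, 0, -0.3, 0, 0.8, -0.5, 0, 0, 0, -0.3, 0, 1, 0, 0, 0, 0, -0.3, 0, 1, 0, 0, 0, 0, -0.3, 0, 1, 0, 0, 0, 0, -0.3, 0, 1, 0, 0, 0, 0, -0.3]}}

```text
time: 14.27
tool_pos: [552.7, -114.8, 163.3]
tcp_rot: [-3.137, 0.01, 3.136]
contact_force: [0.8, -0.3, -0.6]
grip_width: 59.6
```

```bash
python3 look.py 11 295,170,80,80 245,215,85,85
```

```text
14.3667 [ 552.7 -112.9  163.4] [-3.138  0.01   3.139] 60.3 [ 0.2 -0.2 -0.3]
```

View pics/v11.png

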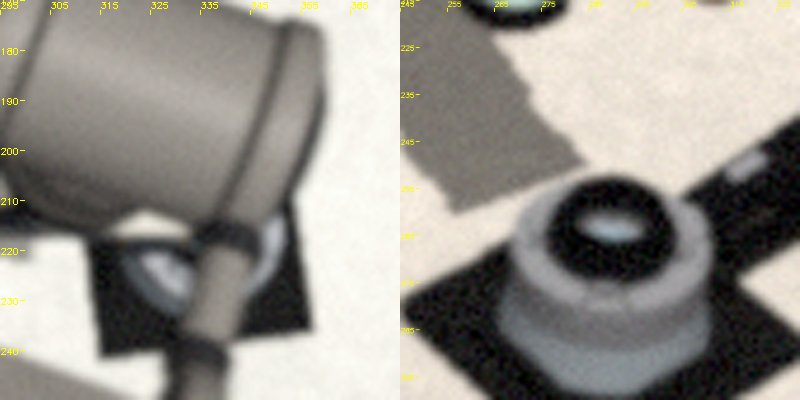

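Call:
{"api": "step_arm", "payload": {"moves": [-0.05, 1, 0, 0, 0.1, 0, -0.3, -0.05, 1, 0, 0, 0, 0, -0.3, -0.05, 1, 0, 0, 0, 0, -0.3, -0.05, 1, 0, 0, 0, 0, -0.3, -0.05, 1, 0, 0, 0, 0, -0.3, -0.05, 1, 0, 0, 0, 0, -0.3, -0.05, 1, 0, 0, 0, 0, -0.3, -0.05, 1, 0, 0, 0, 0, -0.3]}}

```text
time: 15.03
tool_pos: [560.8, 49.5, 164.8]
tcp_rot: [-3.134, 0.004, 3.136]
contact_force: [1.1, -0.2, 0.5]
grip_width: 59.8
```

Call:
{"api": "step_arm", "payload": {"moves": [-0.05, 1, 0, 0, 0, 0, -0.3, -0.05, 1, 0, 0, 0, 0, -0.3, -0.05, 1, 0, 0, 0, 0, -0.3, -0.05, 1, 0, 0, 0, 0, -0.3, -0.05, 1, 0, 0, 0, 0, -0.3, -0.05, 1, 0, 0, 0, 0, -0.3, -0.05, 1, 0, 0, 0, 0, -0.3, -0.05, 1, 0, 0, 0, 0, -0.3]}}

```text
time: 15.7
tool_pos: [569.5, 215.2, 165.3]
tcp_rot: [-3.132, 0.004, 3.134]
contact_force: [1.3, -0.2, -0.3]
grip_width: 59.6
```

Call:
{"api": "step_arm", "payload": {"moves": [0, 1, 0, -0.1, 0.05, -0.1, -0.3, 0, 1, 0, 0, 0, 0, -0.3, 0, 1, 0, 0, 0, 0, -0.3, 0, 0.7, 0, 0, 0, 0, -0.3, 0, 0.3, 0, 0, 0, 0, -0.3, 0, 0, 0, 0, 0, 0, -0.3]}}

```text
time: 16.2
tool_pos: [569.2, 301.4, 165.2]
tcp_rot: [-3.139, 0.0, -3.138]
contact_force: [0.6, -0.1, -0.5]
grip_width: 59.8
```

```bash
python3 look.py 12 300,180,75,75 145,95,80,80; python3 - <<'E'
from loc import *
t=cv2.imread('pics/t12.png'); s=cv2.imread('pics/s12.png')
for n,g in(('top',t.max(2)),('side',s.max(2))):
    print(n,'head',edgefit(n,g,58,42,553,-232)[1:])
    for th in (45,55,65,75):
        m=(g<th).astype(np.uint8); near=(336,214) if n=='top' else (291,263)
        c,a=blob(m>0,near); x,ar=solidfit(n,c,[(60,28),(65,28),(65,22),(77,22)],553,-232); print(n,th,c.round(2),a,round(ar),x.round(1))
crop(t,300,150,65,95,6,'m1')
E
```

```text
16.3 [569.4 300.  165.2] [-3.138  0.    -3.14 ] 59.7 [ 0.2 -0.   0.6]
top head (552.2, -230.8)
top 45 [332.09 211.03] 2006 304 [ 563.7 -217.8]
top 55 [332.03 210.73] 2072 304 [ 564.6 -217.6]
top 65 [331.94 210.33] 2139 304 [ 565.7 -217.4]
top 75 [331.91 209.71] 2214 304 [ 567.5 -217.3]
side head (554.2, -233.2)
side 45 [289.6  263.97] 478 524 [ 552.9 -233.2]
side 55 [289.63 264.1 ] 504 524 [ 552.8 -233.6]
side 65 [289.59 264.22] 536 525 [ 552.5 -233.8]
side 75 [289.54 264.6 ] 578 526 [ 551.8 -234.7]
```

View pics/v12.png

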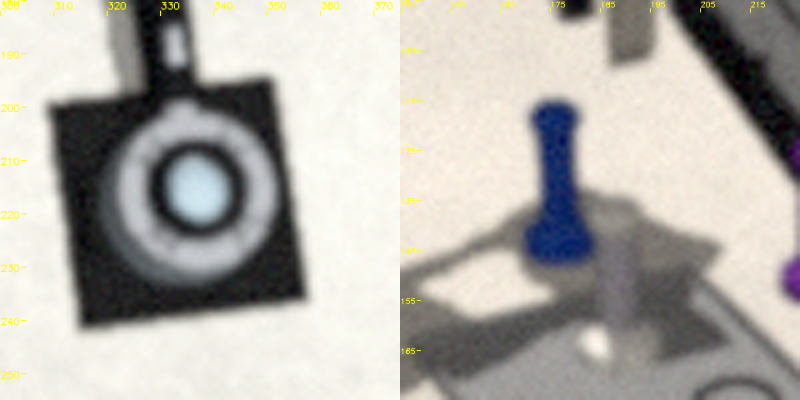

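```bash
python3 - <<'E'
from loc import *
t=cv2.imread('pics/t12.png'); s=cv2.imread('pics/s12.png')
for n,g in(('top',t.max(2)),('side',s.max(2))):
    print(n,'flange',edgefit(n,g,65,28,553,-232)[1:],'bore',edgefit(n,g,77,18,553,-232)[1:])
g=t.max(2); m=(g<70).astype(np.uint8); M=np.zeros_like(m); cv2.circle(M,(336,214),13,1,-1); m&=M
c,a=blob(m>0,(336,214)); print(a, c, solidfit('top',c,[(60,28),(65,28),(65,22),(77,22)],553,-232))
# pusher: stem column in both pictures
crop(s,165,130,50,45,12,'p1')
E
```

```text
top flange (552.6, -230.8) bore (551.0, -227.6)
side flange (553.8, -232.0) bore (553.8, -232.0)
281 [336.47686833 215.16370107] (array([ 552.09020179, -230.39365731]), 304.61393314949237)
```

View pics/p1.png

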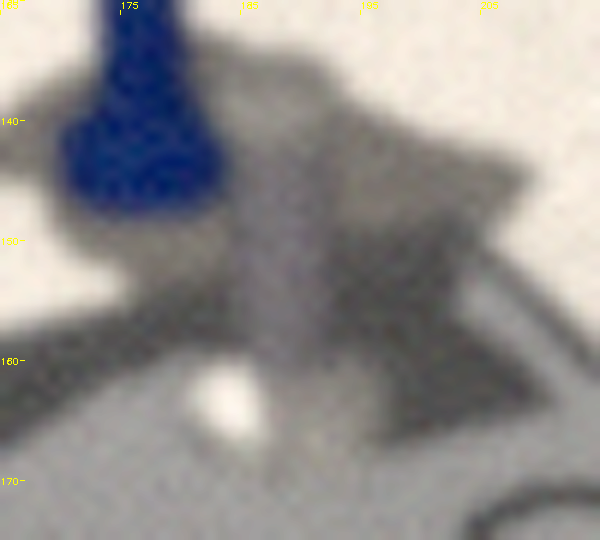

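```bash
python3 - <<'E'
from loc import *
for P in [(570.6,298.5),(570.6,301.5),(568.6,298.5)]:
    print(P,proj('side',[(*P,3),(*P,14),(*P,50),(*P,99)]).round(1).tolist(),'footbottom',proj('side',circ(*P,3,24)).max(0).round(1), proj('side',circ(*P,14,24)).min(0).round(1))
t=cv2.imread('pics/top0.png'); s=cv2.imread('pics/side0.png')
# foot mask with brightness
for n,im,near in(('top',t,(156,209)),('side',s,(188,163))):
    g=im.min(2); print(n,g[near[1]-9:near[1]+10,near[0]-14:near[0]+12:2])
E
```

```text
(570.6, 298.5) [[189.5, 165.4], [189.3, 162.0], [188.7, 150.9], [187.9, 135.2]] footbottom [198.  169.8] [180.8 157.7]
(570.6, 301.5) [[189.1, 164.9], [188.9, 161.5], [188.3, 150.4], [187.5, 134.7]] footbottom [197.6 169.3] [180.4 157.2]
(568.6, 298.5) [[188.9, 165.5], [188.7, 162.2], [188.1, 151.0], [187.2, 135.3]] footbottom [197.4 170. ] [180.1 157.9]
top [[ 99 102 122 133 129 108 107 112 105 100  99  98  99]
 [101 107 134 141 139 121 109 119 114 104 101  98  99]
 [ 97 115 140 142 142 129 106 124 125 112 100  99  99]
 [100 119 141 144 144 131 101 121 128 119  98  96  98]
 [101 120 144 143 144 132  91 104 127 126 100  98  97]
 [ 97 113 140 144 142 129  81  81 127 130 106  99 101]
 [ 98 104 136 143 137 118  74  70 129 133 109  97 100]
 [ 97  90 121 134 129 103  67  66 127 136 110  97  99]
 [ 98  80 101 116 111  84  62  71 131 135 111  97  97]
 [100  88  85  95  96  72  61  91 135 135 107  96 100]
 [101  95  89  94 103  84  80 116 139 132 102  98 100]
 [101 101 100 106 120 112 111 132 139 125  96 101 100]
 [103 101 102 109 126 127 131 136 137 118  97 100 102]
 [100 100 101 107 121 13
[... 657 characters left out ...]
87 103 109  98  87  86  96 113 101  84]
 [ 89  85  85  92 113 122 112 110 109 118 121 109  92]
 [ 86  84  86  87 118 126 130 125 129 130 124 109  89]
 [ 84  86  88  92 114 130 135 140 139 134 125 107  83]
 [ 88  84  86  87 114 130 136 139 139 134 120  93  77]
 [ 88  84  88  79  97 121 131 134 134 127 109  80  75]
 [ 86  87  87  79  81 104 112 120 120 108  91  78  80]
 [ 86  86  86  84  80  84  95 100 102  91  81  79  79]
 [ 85  86  89  86  83  84  85  91  88  86  84  79  83]
 [ 84  85  88  85  83  83  81  85  85  78  84  84  83]
 [ 89  86  86  85  87  86  82  85  87  83  83  85  85]
 [ 86  84  89  87  84  84  84  87  86  84  81  82  83]
 [ 86  86  85  85  87  87  87  82  84  87  86  85  83]]
```

```bash
python3 - <<'E'
from h import *
print(atz('top',(153.4,206.4),10),atz('top',(141,204.5),91),atz('side',(189.2,163),9))
E
```

```text
[571.79386574 303.65660046  10.        ] [565.11649551 321.83027989  91.        ] [571.26892625 301.45454462   9.        ]
```

```bash
python3 - <<'E'
from loc import *
t=cv2.imread('pics/top0.png').min(2)
print(t[194:220:1,140:170:2])
print(atz('top',(149,204.3),91),atz('top',(155,208),10))
P=(569.4,300)
print(proj('top',[(*P,95),(*P,14),(*P,3)]).round(1), proj('top',circ(*P,14,24)).max(0),proj('top',circ(*P,92,16)).min(0),proj('top',circ(*P,92,16)).max(0))
E
```

```text
[[102  99 100 101 101 100 101 100 100 101 101 102  98  98  99]
 [100 101 101 102 100  99 101 101  99 100  99 101 100 101 102]
 [100 103 101 103  99 100 101 101 101 101 101  99 101 100 101]
 [104 103 100 100  99 100 100 101  99 100  99  99 100 100  99]
 [101 102 101 100 101 100  98 100 101 102 100  99  97 100  99]
 [101 100 101 107 115 112 101 103 103 100  98  99  99 100  99]
 [102  99 102 122 133 129 108 107 112 105 100  99  98  99  99]
 [102 101 107 134 141 139 121 109 119 114 104 101  98  99 100]
 [102  97 115 140 142 142 129 106 124 125 112 100  99  99  98]
 [101 100 119 141 144 144 131 101 121 128 119  98  96  98  98]
 [103 101 120 144 143 144 132  91 104 127 126 100  98  97 100]
 [103  97 113 140 144 142 129  81  81 127 130 106  99 101  98]
 [102  98 104 136 143 137 118  74  70 129 133 109  97 100  98]
 [102  97  90 121 134 129 103  67  66 127 136 110  97  99  97]
 [101  98  80 101 116 111  84  62  71 131 135 111  97  97  99]
 [101 100  88  85  95  96  72  61  91 135 135 107  96 100  98]
 [ 99 101  95  89  94 103  84  80 116 139 132 102  98 100 101]
 [100 101 101 100 106 120 112 111 132 139 125  96 101 100 101]
 [103 103 101 102 109 126 127 131 136 137 118  97 100 102 101]
 [ 99 100 100 101 107 121 130 135 135 129 109  98 101  99 101]
 [101 102 101 101 104 111 126 129 127 115  98 101  99  99 101]
 [103 101  98 100 101 104 112 116 112 103  99 102 102 101 101]
 [ 99 103  99 102 102 101 106 103 102  99  99 101 101 102 103]
 [103 102 102 102 101 101 101  98  99 101 104 102 102 101 102]
 [104 102 103 102 102 103 100 102 102 100 101 101 101 102 102]
 [104 103 102 104 104 101 102 103 100 102 101 102  99  99 102]]
[566.28903982 299.08831025  91.        ] [567.12597577 298.55245544  10.        ]
[[148.4 203. ]
 [154.3 207. ]
 [155.  207.6]] [162.28602448 215.07822221] [143.04550053 197.49094564] [154.308815   208.80872976]
```

Call:
{"api": "step_arm", "payload": {"moves": [0, 0, 0.8, 0, 0, 0, -0.3, 0, 0, 0.8, 0, 0, 0, -0.3, 0, 0, 0.8, 0, 0, 0, -0.3, 0, 0, 0.7, 0, 0, 0, -0.3, 0, 0, 0.4, 0, 0, 0, -0.3, 0, 0, 0, 0, 0, 0, -0.3]}}

```text
time: 16.8
tool_pos: [572.0, 292.5, 95.0]
tcp_rot: [-3.137, 0.004, 3.137]
contact_force: [0.9, 0.1, 0.0]
grip_width: 59.5
```

```bash
python3 look.py 13 120,170,75,75 145,95,80,80
```

```text
16.9 [572.9 293.1  96.9] [-3.138  0.007  3.137] 59.4 [ 0.8 -0.2  0.1]
```

View pics/v13.png

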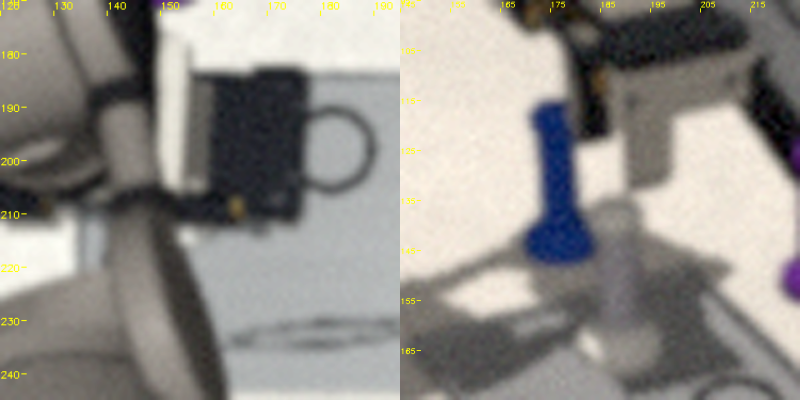

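Call:
{"api": "step_arm", "payload": {"moves": [0.2, 0.37, 0, 0, 0.08, 0, -0.3, 0, 0, 0, 0, 0, 0, -0.3, 0, 0, 0, 0, 0, 0, -0.3]}}

```text
time: 17.15
tool_pos: [570.2, 301.2, 99.8]
tcp_rot: [-3.14, 0.005, 3.136]
contact_force: [0.3, 0.2, -0.3]
grip_width: 59.5
```

Call:
{"api": "step_arm", "payload": {"moves": [0.05, 0.02, 0.4, 0, 0.04, 0, -0.3, 0.05, 0.02, 0.5, 0, 0, 0, -0.3, 0.05, 0.03, 0.5, 0, 0, 0, -0.3, 0, 0, 0, 0, 0, 0, -0.3]}}

```text
time: 17.48
tool_pos: [567.6, 303.7, 71.0]
tcp_rot: [-3.141, 0.005, 3.137]
contact_force: [-0.7, -0.8, -0.3]
grip_width: 59.7
```

Call:
{"api": "step_arm", "payload": {"moves": [-0.04, -0.13, 0.3, 0, 0.04, 0, -0.3, 0, -0.03, 0.4, 0, 0, 0, -0.3, 0, 0, 0.4, 0, 0, 0, -0.3, 0, 0, 0.3, 0, 0, 0, -0.3, 0, 0, 0, 0, 0, 0, -0.3]}}

```text
time: 17.9
tool_pos: [567.7, 299.6, 38.2]
tcp_rot: [-3.14, -0.001, 3.137]
contact_force: [-0.4, 0.0, -0.4]
grip_width: 59.9
```

Call:
{"api": "step_arm", "payload": {"moves": [-0.02, 0.02, 0.4, 0, 0, 0, -0.3, 0, 0, 0.4, 0, 0, 0, -0.3, 0, 0, 0.3, 0, 0, 0, -0.3, 0, 0, 0.1, 0, 0, 0, -0.3, 0, 0, 0, 0, 0, 0, -0.3]}}

```text
time: 18.32
tool_pos: [568.1, 299.9, 11.1]
tcp_rot: [-3.14, -0.001, 3.137]
contact_force: [-0.8, -0.5, 0.3]
grip_width: 59.6
```

```bash
python3 look.py 14 120,170,75,75 155,115,65,65
```

```text
18.4167 [568.4 300.   11.8] [-3.140e+00 -1.000e-03  3.137e+00] 59.5 [-0.6 -0.5  0.4]
```

View pics/v14.png

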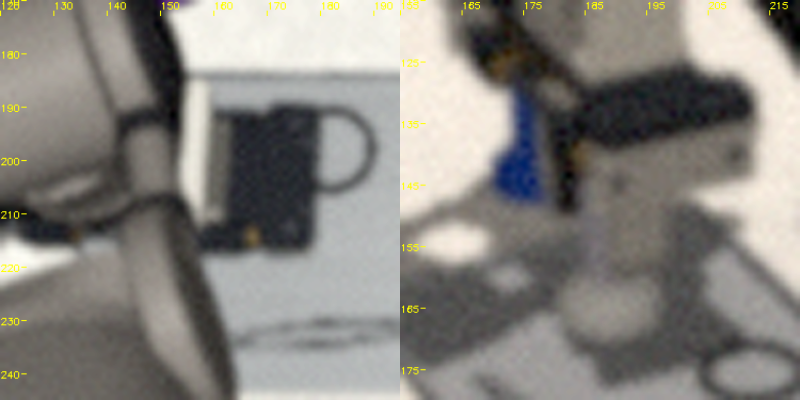

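Call:
{"api": "step_arm", "payload": {"moves": [0, 0, 0, 0, 0, 0, 1, 0, 0, 0, 0, 0, 0, 1, 0, 0, 0, 0, 0, 0, 1, 0, 0, 0, 0, 0, 0, 1, 0, 0, 0, 0, 0, 0, 1, 0, 0, 0, 0, 0, 0, 1, 0, 0, 0, 0, 0, 0, 1, 0, 0, 0, 0, 0, 0, 1]}}

```text
time: 19.08
tool_pos: [569.3, 300.4, 13.6]
tcp_rot: [-3.141, 0.002, 3.137]
contact_force: [-0.8, -0.1, 0.2]
grip_width: 28.6
```

Call:
{"api": "step_arm", "payload": {"moves": [0, 0, 0, 0, 0, 0, 1, 0, 0, 0, 0, 0, 0, 1]}}

```text
time: 19.25
tool_pos: [569.3, 300.4, 13.6]
tcp_rot: [-3.141, 0.002, 3.137]
contact_force: [-0.0, 0.0, -0.3]
grip_width: 28.8
```

```bash
python3 look.py 15 120,170,75,75 155,115,65,65; python3 - <<'E'
from h import *
s=cv2.imread('pics/s15.png'); crop(s,165,115,60,65,9,'z')
E
```

```text
19.35 [569.3 300.4  13.6] [-3.141e+00  2.000e-03  3.137e+00] 28.8 [-0.9 -0.5 -0.7]
```

View pics/z.png

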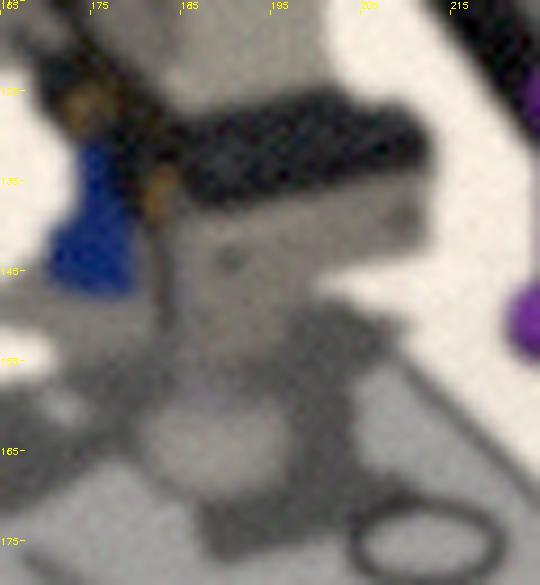

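Call:
{"api": "step_arm", "payload": {"moves": [0, 0, 0, 0, 0, 0, 0.15, 0, 0, 0.1, 0, 0, 0, 0.15, 0, 0, 0.12, 0, 0, 0, 0.15, 0, 0, 0.04, 0, 0, 0, 1, 0, 0, 0, 0, 0, 0, 1, 0, 0, 0, 0, 0, 0, 1, 0, 0, 0, 0, 0, 0, 1, 0, 0, 0, 0, 0, 0, 1]}}

```text
time: 20.02
tool_pos: [569.5, 300.4, 8.0]
tcp_rot: [-3.141, 0.003, 3.137]
contact_force: [-0.2, -0.5, -0.6]
grip_width: 25.7
```

Call:
{"api": "step_arm", "payload": {"moves": [0, 0, 0, 0, 0, 0, 1, 0, 0, 0, 0, 0, 0, 1, 0, 0, 0, 0, 0, 0, 1]}}

```text
time: 20.27
tool_pos: [569.5, 300.4, 8.0]
tcp_rot: [-3.141, 0.003, 3.137]
contact_force: [-0.1, -0.3, -0.7]
grip_width: 25.7
```

Call:
{"api": "step_arm", "payload": {"moves": [0, 0, -0.3, 0, 0, 0, 1, 0, 0, -0.5, 0, 0, 0, 1, 0, 0, -0.6, 0, 0, 0, 1, 0, 0, -0.5, 0, 0, 0, 1, 0, 0, 0, 0, 0, 0, 1]}}

```text
time: 20.68
tool_pos: [568.8, 300.3, 48.9]
tcp_rot: [-3.141, 0.001, 3.137]
contact_force: [0.2, 0.8, -0.5]
grip_width: 25.5
```

```bash
python3 look.py 16 120,170,75,75 155,105,65,65; python3 - <<'E'
from h import *
s=cv2.imread('pics/s16.png'); crop(s,160,90,65,85,7,'z')
E
```

```text
20.7833 [568. 300.  47.] [-3.140e+00 -1.000e-03  3.137e+00] 25.6 [ 0.7 -0.4 -1.6]
```

View pics/z.png

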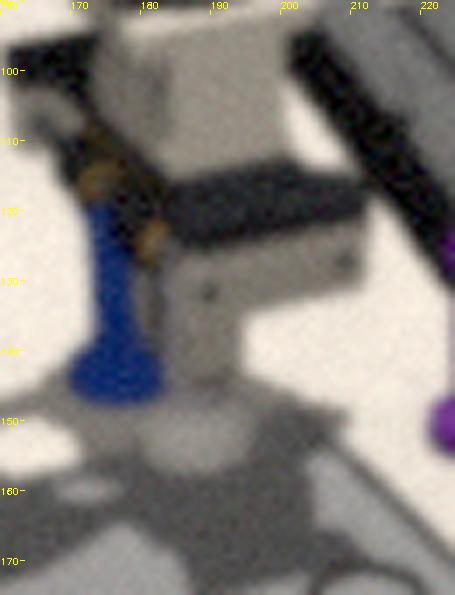

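Call:
{"api": "step_arm", "payload": {"moves": [0, 0, -0.7, 0, 0, 0, 1, 0, -0.5, -0.9, 0, 0, 0, 1, 0, -0.9, -0.9, 0, 0, 0, 1, 0, -1, -0.9, 0, 0, 0, 1, 0, -1, -0.7, 0, 0, 0, 1, 0, -1, -0.2, 0, 0, 0, 1, 0, -1, 0, 0, 0, 0, 1, 0, -1, 0, 0, 0, 0, 1]}}

```text
time: 21.45
tool_pos: [563.8, 170.6, 131.5]
tcp_rot: [-3.138, -0.01, -3.139]
contact_force: [0.5, -0.7, -0.8]
grip_width: 25.7
```

Call:
{"api": "step_arm", "payload": {"moves": [0, -1, 0, 0, 0, 0, 1, 0, -1, 0, 0, 0, 0, 1, 0, -1, 0, 0, 0, 0, 1, 0, -1, 0, 0, 0, 0, 1, 0, -1, 0, 0, 0, 0, 1, 0, -1, 0, 0, 0, 0, 1, 0, -1, 0, 0, 0, 0, 1, 0, -1, 0, 0, 0, 0, 1]}}

```text
time: 22.12
tool_pos: [560.3, 2.7, 128.1]
tcp_rot: [-3.138, -0.018, -3.139]
contact_force: [-0.3, 0.5, -1.3]
grip_width: 25.9
```

Call:
{"api": "step_arm", "payload": {"moves": [0.05, -1, 0, 0, 0, 0, 1, 0.05, -1, 0, 0, 0, 0, 1, 0.05, -1, 0, 0, 0, 0, 1, 0.05, -1, 0, 0, 0, 0, 1, 0.05, -1, 0, 0, 0, 0, 1, 0, -1, 0, 0, 0, 0, 1, 0, -1, 0, 0, 0, 0, 1, 0, -1, 0, 0, 0, 0, 1]}}

```text
time: 22.78
tool_pos: [551.4, -164.5, 123.7]
tcp_rot: [-3.141, -0.027, -3.139]
contact_force: [0.3, 0.5, -0.6]
grip_width: 25.6
```

Call:
{"api": "step_arm", "payload": {"moves": [0, -1, 0, 0, -0.15, 0, 1, 0, -0.9, 0, 0, -0.15, 0, 1, 0, -0.7, 0, 0, -0.1, 0, 1, 0, -0.3, 0, 0, 0, 0, 1, 0, -0.1, 0, 0, 0, 0, 1, 0, 0, 0, 0, 0, 0, 1]}}

```text
time: 23.28
tool_pos: [548.9, -230.7, 119.8]
tcp_rot: [3.14, -0.004, 3.139]
contact_force: [0.5, 0.4, 0.0]
grip_width: 25.6
```

Call:
{"api": "step_arm", "payload": {"moves": [-0.15, 0, 0.4, 0, -0.05, 0, 1, 0, 0, 0.5, 0, 0, 0, 1, 0, 0, 0.3, 0, 0, 0, 1, 0, 0, 0, 0, 0, 0, 1]}}

```text
time: 23.62
tool_pos: [552.3, -227.3, 92.7]
tcp_rot: [3.139, -0.001, -3.141]
contact_force: [-0.1, 0.1, -0.9]
grip_width: 26.0
```

```bash
python3 look.py 17 120,170,75,75 245,185,90,100; python3 - <<'E'
from loc import *
o=get_obs()['tool_pos']; s=cv2.imread('pics/s17.png'); u0,v0,w,h,sc=250,190,80,90,6
c=cv2.resize(s[v0:v0+h,u0:u0+w],None,fx=sc,fy=sc,interpolation=cv2.INTER_CUBIC); c=cv2.convertScaleAbs(c,alpha=2)
for C,col in(((o[0]+.6,o[1]-1.5,o[2]-5,24),(0,0,255)),((o[0]+.6,o[1]-1.5,o[2]+6,24),(0,0,255)),((554,-232.6,77,22),(0,255,0)),((554,-232.6,60,28),(0,255,0))):
    q=((proj('side',circ(*C))-[u0,v0]+.5)*sc).round().astype(int); cv2.polylines(c,[q.reshape(-1,1,2)],True,col,1)
cv2.imwrite('pics/z.png',c)
E
```

```text
23.7167 [ 552.7 -227.7   93.9] [ 3.139 -0.    -3.141] 25.9 [ 0.2  0.4 -0.2]
```

View pics/z.png

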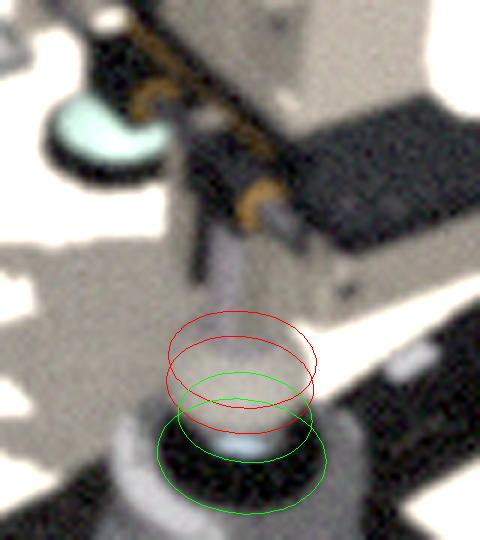

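Call:
{"api": "step_arm", "payload": {"moves": [0, -0.18, 0.1, 0, 0, 0, 1, 0, 0, 0.15, 0, 0, 0, 1, 0, 0, 0.1, 0, 0, 0, 1, 0, 0, 0, 0, 0, 0, 1]}}

```text
time: 24.05
tool_pos: [553.5, -231.5, 87.2]
tcp_rot: [3.14, 0.002, -3.14]
contact_force: [-0.2, 0.2, -1.4]
grip_width: 25.9
```

Call:
{"api": "step_arm", "payload": {"moves": [0, 0, 0.08, 0, 0, 0, 1, 0, 0, 0.08, 0, 0, 0, 1, 0, 0, 0.06, 0, 0, 0, 1]}}

```text
time: 24.3
tool_pos: [553.7, -231.8, 83.0]
tcp_rot: [3.141, 0.002, -3.141]
contact_force: [-0.1, -0.1, -0.7]
grip_width: 26.1
```

Call:
{"api": "step_arm", "payload": {"moves": [0, 0, 0.05, 0, 0, 0, 1]}}

```text
time: 24.38
tool_pos: [553.7, -231.8, 81.8]
tcp_rot: [3.141, 0.002, -3.141]
contact_force: [-0.4, 0.3, 0.2]
grip_width: 25.7
```

Call:
{"api": "step_arm", "payload": {"moves": [0, 0, 0.05, 0, 0, 0, 1]}}

```text
time: 24.47
tool_pos: [553.9, -232.0, 81.2]
tcp_rot: [3.141, 0.003, -3.141]
contact_force: [-0.7, -0.6, 5.2]
grip_width: 25.9
```

Call:
{"api": "step_arm", "payload": {"moves": [0, 0, 0.06, 0, 0, 0, 1]}}

```text
time: 24.55
tool_pos: [554.6, -232.3, 80.8]
tcp_rot: [-3.141, 0.005, -3.141]
contact_force: [-0.7, 0.8, 7.3]
grip_width: 26.0
```

Call:
{"api": "step_arm", "payload": {"moves": [0, 0, 0.08, 0, 0, 0, 1]}}

```text
time: 24.63
tool_pos: [555.5, -232.7, 80.6]
tcp_rot: [-3.14, 0.008, -3.141]
contact_force: [-1.5, 0.3, 9.9]
grip_width: 25.5
```

Call:
{"api": "step_arm", "payload": {"moves": [0, 0, 0.08, 0, 0, 0, 1]}}

```text
time: 24.72
tool_pos: [556.5, -232.9, 80.5]
tcp_rot: [-3.139, 0.01, -3.141]
contact_force: [-1.5, 1.0, 9.1]
grip_width: 25.9
```

Call:
{"api": "step_arm", "payload": {"moves": [0.15, 0.06, -0.02, 0, 0.12, 0, 1]}}

```text
time: 24.8
tool_pos: [553.9, -232.0, 81.5]
tcp_rot: [-3.138, 0.003, -3.141]
contact_force: [0.5, 0.5, -1.3]
grip_width: 25.8
```

Call:
{"api": "step_arm", "payload": {"moves": [0.06, 0.03, 0.05, -0.03, 0.08, 0, 1]}}

```text
time: 24.88
tool_pos: [552.9, -231.4, 81.2]
tcp_rot: [-3.139, -0.002, -3.141]
contact_force: [0.6, -0.6, 4.9]
grip_width: 25.7
```

Call:
{"api": "step_arm", "payload": {"moves": [0.04, 0.02, 0.14, -0.02, 0.05, 0, 1]}}

```text
time: 24.97
tool_pos: [553.2, -231.7, 80.0]
tcp_rot: [-3.139, -0.003, -3.141]
contact_force: [-0.2, 0.5, 16.9]
grip_width: 26.1
```

Call:
{"api": "step_arm", "payload": {"moves": [0.05, 0.02, 0.17, -0.02, 0.05, 0, 1]}}

```text
time: 25.05
tool_pos: [553.6, -231.9, 78.4]
tcp_rot: [-3.139, -0.002, -3.141]
contact_force: [0.5, 0.3, -0.0]
grip_width: 25.7
```

Call:
{"api": "step_arm", "payload": {"moves": [0.03, 0.02, 0.12, 0, 0.02, 0, 1]}}

```text
time: 25.13
tool_pos: [553.1, -231.5, 76.0]
tcp_rot: [-3.138, -0.004, -3.141]
contact_force: [-0.2, 0.6, -0.3]
grip_width: 25.5
```

Call:
{"api": "step_arm", "payload": {"moves": [0.02, 0.02, 0.1, 0, 0, 0, 1]}}

```text
time: 25.22
tool_pos: [552.7, -231.2, 73.8]
tcp_rot: [-3.138, -0.004, -3.141]
contact_force: [-2.3, -3.6, 18.6]
grip_width: 25.6
```

Call:
{"api": "step_arm", "payload": {"moves": [0.02, 0.02, 0.08, 0, 0, 0, 1]}}

```text
time: 25.3
tool_pos: [553.3, -231.8, 73.6]
tcp_rot: [-3.136, -0.001, -3.141]
contact_force: [-2.1, 0.0, 22.0]
grip_width: 25.5
```

Call:
{"api": "step_arm", "payload": {"moves": [0.04, 0.03, 0.1, -0.03, 0.02, 0, 1, 0.03, 0.03, 0.02, -0.02, 0, 0, 1]}}

```text
time: 25.47
tool_pos: [553.2, -231.6, 74.0]
tcp_rot: [-3.137, 0.002, -3.141]
contact_force: [-0.8, 0.8, -0.6]
grip_width: 25.6
```

Call:
{"api": "step_arm", "payload": {"moves": [0, 0, -0.2, 0, 0, 0, 1, 0, 0, -0.4, 0, 0, 0, 1, 0, 0, -0.7, 0, 0, 0, 1, 0, 0.3, -0.9, 0, 0, 0, 1, 0, 0.6, -0.8, 0, 0, 0, 1, 0, 1, -0.4, 0, 0, 0, 1, 0, 1, 0, 0, 0, 0, 1, 0, 1, 0, 0, 0, 0, 1]}}

```text
time: 26.13
tool_pos: [550.3, -153.9, 142.9]
tcp_rot: [-3.14, -0.007, 3.136]
contact_force: [-0.0, 0.1, -0.9]
grip_width: 26.0
```

```bash
python3 look.py 18 300,150,75,95 245,215,85,85
```

```text
26.2333 [ 550.3 -151.7  142.8] [-3.141 -0.007  3.14 ] 25.7 [-0.4 -0.7 -1.8]
```

View pics/v18.png

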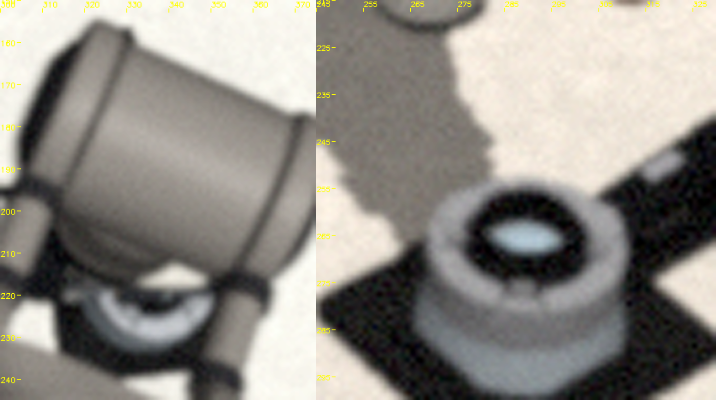

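Call:
{"api": "step_arm", "payload": {"moves": [-0.05, 1, 0, 0, -0.05, 0, 1, -0.05, 1, 0, 0, 0, 0, 1, -0.05, 1, 0, 0, 0, 0, 1, -0.05, 1, 0, 0, 0, 0, 1, -0.05, 1, 0, 0, 0, 0, 1, -0.05, 1, 0, 0, 0, 0, 1, -0.05, 1, 0, 0, 0, 0, 1, -0.05, 1, 0, 0, 0, 0, 1]}}

```text
time: 26.9
tool_pos: [557.9, 7.5, 141.2]
tcp_rot: [-3.138, -0.009, 3.134]
contact_force: [0.2, -0.5, -1.3]
grip_width: 25.8
```

Call:
{"api": "step_arm", "payload": {"moves": [-0.05, 1, 0, 0, 0, 0, 1, -0.05, 1, 0, 0, 0, 0, 1, -0.05, 1, 0, 0, 0, 0, 1, -0.05, 1, 0, 0, 0, 0, 1, -0.05, 1, 0, 0, 0, 0, 1, -0.05, 1, 0, 0, 0, 0, 1, -0.05, 1, 0, 0, 0, 0, 1, -0.05, 1, 0, 0, 0, 0, 1]}}

```text
time: 27.57
tool_pos: [567.2, 170.4, 138.7]
tcp_rot: [-3.135, -0.015, 3.132]
contact_force: [0.9, -0.1, -0.7]
grip_width: 25.8
```

Call:
{"api": "step_arm", "payload": {"moves": [0, 1, 0, -0.05, -0.1, -0.1, 1, 0, 1, 0, -0.05, -0.1, 0, 1, 0, 1, 0, 0, 0, 0, 1, 0, 1, 0, 0, 0, 0, 1, 0, 0.9, 0, 0, 0, 0, 1, 0, 0.7, 0.2, 0, 0, 0, 1, 0, 0.4, 0.4, 0, 0, 0, 1, 0, 0.1, 0.4, 0, 0, 0, 1]}}

```text
time: 28.23
tool_pos: [569.0, 297.8, 115.9]
tcp_rot: [-3.14, -0.003, 3.14]
contact_force: [-0.1, 0.1, -1.2]
grip_width: 25.6
```

Call:
{"api": "step_arm", "payload": {"moves": [0, 0, 0.6, 0, 0, 0, 1, 0, 0, 0.6, 0, 0, 0, 1, 0, 0, 0.3, 0, 0, 0, 1, 0, 0, 0, 0, 0, 0, 1]}}

```text
time: 28.57
tool_pos: [567.3, 294.9, 79.0]
tcp_rot: [-3.136, -0.01, 3.14]
contact_force: [-1.0, 0.2, -1.6]
grip_width: 25.8
```

Call:
{"api": "step_arm", "payload": {"moves": [0, 0.1, 0.6, -0.08, -0.14, 0, 1, 0, 0, 0.6, 0, 0, 0, 1, 0, 0, 0.6, 0, 0, 0, 1, 0, 0, 0.4, 0, 0, 0, 1, 0, 0, 0.2, 0, 0, 0, 1, 0, 0, 0, 0, 0, 0, 1]}}

```text
time: 29.07
tool_pos: [568.4, 293.4, 28.2]
tcp_rot: [-3.14, -0.001, 3.137]
contact_force: [-0.2, -0.2, -1.0]
grip_width: 25.7
```

Call:
{"api": "step_arm", "payload": {"moves": [0, 0, 0.3, 0, 0, 0, 1, 0, 0, 0.25, 0, 0, 0, 1, 0, 0, 0.2, 0, 0, 0, 1, 0, 0, 0, 0, 0, 0, 1]}}

```text
time: 29.4
tool_pos: [569.6, 293.4, 13.2]
tcp_rot: [-3.141, 0.002, 3.137]
contact_force: [-0.1, 0.9, -1.0]
grip_width: 25.5
```

```bash
python3 look.py 19 120,170,75,75 150,110,75,75
```

```text
29.5 [570.  293.6  14. ] [-3.141e+00  3.000e-03  3.137e+00] 25.6 [ 0.4 -0.1 -1.2]
```

View pics/v19.png

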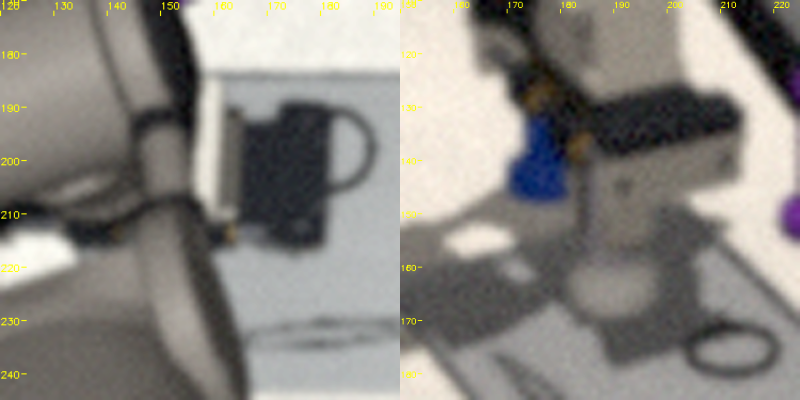

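Looks good. The pusher is upright about 6 mm above the tray floor, so I'll lower it gently.

Call:
{"api": "step_arm", "payload": {"moves": [0, 0, 0.08, 0, 0, 0, 1, 0, 0, 0.08, 0, 0, 0, 1, 0, 0, 0.08, 0, 0, 0, 1]}}

```text
time: 29.75
tool_pos: [570.8, 294.1, 10.2]
tcp_rot: [3.141, 0.005, 3.137]
contact_force: [1.3, 0.6, -1.0]
grip_width: 25.8
```

Call:
{"api": "step_arm", "payload": {"moves": [0, 0, 0.06, 0, 0, 0, 1]}}

```text
time: 29.83
tool_pos: [570.9, 294.1, 9.0]
tcp_rot: [3.141, 0.005, 3.137]
contact_force: [-1.0, -0.5, -2.0]
grip_width: 25.8
```

Call:
{"api": "step_arm", "payload": {"moves": [0, 0, 0.05, 0, 0, 0, 1]}}

```text
time: 29.92
tool_pos: [570.9, 294.1, 7.9]
tcp_rot: [3.141, 0.005, 3.137]
contact_force: [-0.1, -1.1, 6.4]
grip_width: 25.8
```

Call:
{"api": "step_arm", "payload": {"moves": [0, 0, 0, 0, 0, 0, 1, 0, 0, 0, 0, 0, 0, -0.3, 0, 0, 0, 0, 0, 0, -0.3, 0, 0, 0, 0, 0, 0, -0.3, 0, 0, 0, 0, 0, 0, -0.3, 0, 0, 0, 0, 0, 0, -0.3, 0, 0, 0, 0, 0, 0, -0.3, 0, 0, -0.1, 0, 0, 0, -0.3]}}

```text
time: 30.58
tool_pos: [571.3, 294.3, 10.3]
tcp_rot: [3.141, 0.006, 3.137]
contact_force: [-0.6, -0.8, -0.6]
grip_width: 59.2
```

```bash
python3 look.py 20 120,170,75,75 150,110,75,75
```

```text
30.6833 [571.7 294.5  11. ] [3.14  0.007 3.137] 59.4 [ 0.3  0.3 -0. ]
```

View pics/v20.png

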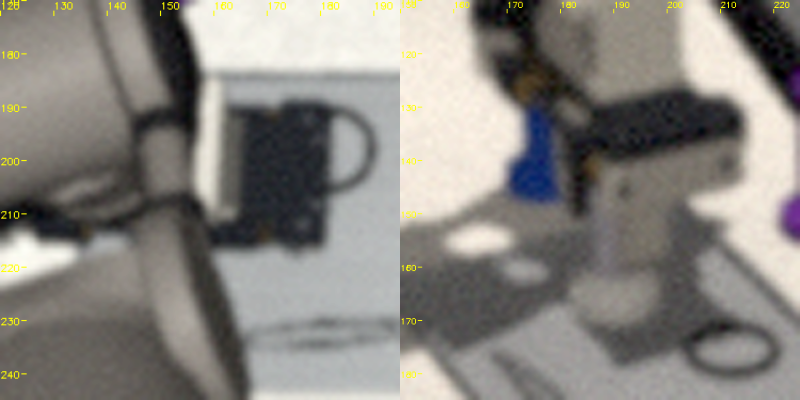

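Call:
{"api": "step_arm", "payload": {"moves": [0, 0, -0.3, 0, 0, 0, -0.3, 0, 0, -0.5, 0, 0, 0, -0.3, 0, 0, -0.6, 0, 0, 0, -0.3, 0, 0, -0.6, 0, 0, 0, -0.3]}}

```text
time: 31.02
tool_pos: [569.8, 293.8, 51.4]
tcp_rot: [-3.141, 0.002, 3.137]
contact_force: [1.1, 0.3, 0.5]
grip_width: 59.7
```

Call:
{"api": "step_arm", "payload": {"moves": [0, 0, -0.6, 0, 0, 0, -0.3, 0, 0, -0.7, 0, 0, 0, -0.3, 0, 0, -0.8, 0, 0, 0, -0.3, 0, 0, -0.8, 0, 0, 0, -0.3, 0, 0, -0.8, 0, 0, 0, -0.3, 0, 0, -0.8, 0, 0, 0, -0.3, 0, 0, -0.5, 0, 0, 0, -0.3, 0, 0, 0, 0, 0, 0, -0.3]}}

```text
time: 31.68
tool_pos: [571.0, 294.5, 168.0]
tcp_rot: [3.138, 0.013, 3.137]
contact_force: [0.6, -0.9, 0.2]
grip_width: 59.6
```

Now I'll move the arm aside, toward the base, so both cameras can check the result.

Call:
{"api": "step_arm", "payload": {"moves": [1, 0, 0, 0, 0, 0, -0.3, 1, 0, 0, 0, 0, 0, -0.3, 1, 0, 0, 0, 0, 0, -0.3, 1, 0, 0, 0, 0, 0, -0.3, 1, 0, 0, 0, 0, 0, -0.3, 1, 0, 0, 0, 0, 0, -0.3, 0.5, 0, 0, 0, 0, 0, -0.3, 0, 0, 0, 0, 0, 0, -0.3]}}

```text
time: 32.35
tool_pos: [434.9, 293.8, 167.0]
tcp_rot: [3.137, 0.016, 3.135]
contact_force: [0.7, 0.8, 0.0]
grip_width: 59.7
```

```bash
python3 look.py 21 125,170,110,80 140,100,120,110; python3 - <<'E'
from loc import *
t=cv2.imread('pics/t21.png'); s=cv2.imread('pics/s21.png')
for n,g in(('top',t.max(2)),('side',s.max(2))):
    print(n,'head',edgefit(n,g,58,42,553,-232)[1:],'tube top',edgefit(n,g,69,22,553,-232)[1:])
u=[]
for n,im,u0,v0 in(('top',t,308,188),('side',s,262,235)):
    c=cv2.resize(im[v0:v0+56,u0:u0+56],None,fx=7,fy=7,interpolation=cv2.INTER_CUBIC); c=cv2.convertScaleAbs(c,alpha=1.7)
    h=(552.3,-230.9) if n=='top' else (554,-232.8)
    for C,col in(((*h,69,22),(0,255,0)),((*h,77,22),(0,0,255))):
        q=((proj(n,circ(*C))-[u0,v0]+.5)*7).round().astype(int); cv2.polylines(c,[q.reshape(-1,1,2)],True,col,1)
    u.append(c)
cv2.imwrite('pics/z.png',np.hstack(u))
E
```

```text
32.45 [437.  293.9 167.1] [3.137 0.017 3.135] 59.8 [-0.1  0.5 -0.6]
top head (552.2, -230.8) tube top (550.2, -236.0)
side head (553.0, -234.0) tube top (554.2, -229.6)
```

View pics/v21.png

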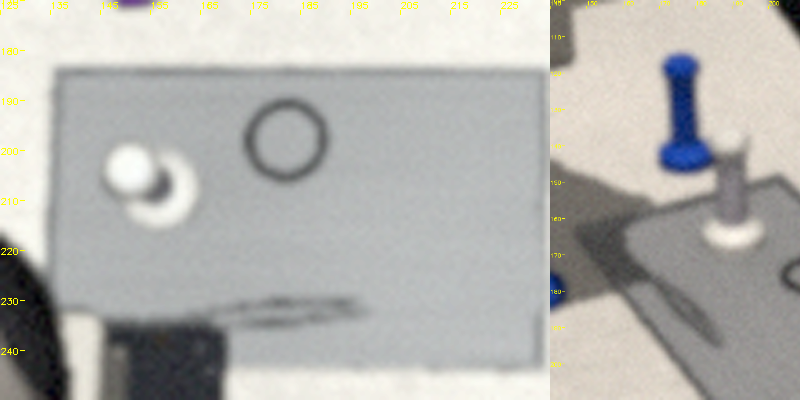

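View pics/z.png

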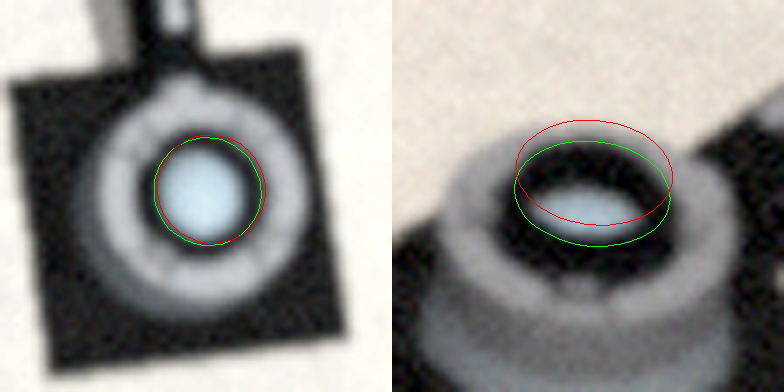

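The pictures agree:
- **Pusher:** it stands upright in the tray, with the foot near (157,208) px and the knob near (151,204) px in the top view.
- **Collar:** its top edge lies on the outline for the home height, about 8 mm lower than before. It is level inside the head.

Handing in.

```bash
python3 -c "
from plant import *
print(close_job()); o=get_obs(); print(o['time'],o['contact_force'])"
```

```text
the job is handed in; nothing more can be done
None
the job is handed in; nothing more can be done
```

The collar is snapped home in the magnifier's head, and the white pusher is standing back in the tray. I handed the job in at about 32.5 s, and it reported no verdict.

**What I did:** I laid the collar on the four hooks, where it touched at about 2 N, and let go of it. I then pressed it with the pusher; it gave way at about 17 N, dropped 7.8 mm and stopped firmly at 19–22 N. I stood the pusher back in the tray about 6 mm from where it started.

**Last checks:** Before pressing, the collar sat within about 1.5 mm of the head's centre. Afterwards both cameras showed it low and level under the hooks, and the pusher upright with the gripper clear. The automatic circle fit on the snapped collar was scattered (up to 5 mm off and inconsistent between cameras). I relied on the contact heights and the overlay instead.

**What went wrong or disagreed:**
- **Height reading:** the fingertips were really about 29 mm higher than the reported TCP. My first grasp closed on air above the collar.
- **Hard touches:** while finding the true height, the open fingertips touched the tray floor twice, at about 39 N and 41 N on the tool. If those count as the arm pressing on something, they are at the 40 N limit.
- **Pusher grip:** the first grip on the pusher read 28.8 mm, too wide for the stem, so I let go and took it lower, at 25.7 mm.
- **Side camera:** it disagreed with the arm and the top camera by about 1.5–2 mm.

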